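# Sift tumbling media from hex spacers and count the batch

## Task

Count the batch of gold-coloured hex spacers on the bench scale: first press the white tare key while the pan is still empty, then sift the sieve basket over the blue tub until every white pellet that was in it lies in the tub, and only then tip the basket's spacers out into the scale's pan. The few spacers lying on the bench belong to the batch as well, so put them in the pan too (at any time after taring), and stand the emptied basket upright back on its black mat. With every spacer in the pan, press the green key and then the blue key, one at a time and neither of them before that; do not tare again once there are spacers in the pan, never press the red key, and leave the tape, paint tin and marker where they are.

Things in the scene. Friction and masses are not known exactly. Their poses are not given: they have to be found in the camera images.
- pan_in (a point): fixed counting scale, 260 x 240 mm: this is the centre of the inner floor of its open steel pan, 65 mm above the bench; inside 174 (x) by 224 mm (y), 3 mm walls 31 mm high. Keypad deck in front of it (-x, towards the robot at yaw 0), 10 mm below the pan's floor, four keys in a row along y; the pan's near wall is 58 mm behind the key centres and tops out 34 mm above the key tops
- tare_key (a joint): white tare key; 24 x 24 mm, its top centre at x = -148, y = +66, z = -3 mm from pan_in in the scale's axes; pressed straight down. Value 0 (up) to 0.005 m (fully down); spring, 1 N to start, 4 N fully down; pressed beyond 0.0035
- green_key (a joint): green add-to-total key; 24 x 24 mm, its top centre at x = -148, y = +22, z = -3 mm from pan_in in the scale's axes; pressed straight down. Value 0 (up) to 0.005 m (fully down); spring, 1 N to start, 4 N fully down; pressed beyond 0.0035
- blue_key (a joint): blue print key; 24 x 24 mm, its top centre at x = -148, y = -22, z = -3 mm from pan_in in the scale's axes; pressed straight down. Value 0 (up) to 0.005 m (fully down); spring, 1 N to start, 4 N fully down; pressed beyond 0.0035
- red_key (a joint): red clear key (not wanted); 24 x 24 mm, its top centre at x = -148, y = -66, z = -3 mm from pan_in in the scale's axes; pressed straight down. Value 0 (up) to 0.005 m (fully down); spring, 1 N to start, 4 N fully down; pressed beyond 0.0035
- tub_in (a point): fixed blue open-topped media tub, outside 230 mm (its x) by 220 mm (its y), 4 mm walls whose rim is 55 mm above the bench; this point is the centre of its inner floor, 5 mm above the bench
- mat: fixed black rubber mat, 240 mm (its x) by 170 mm (its y), 3 mm thick, on which the basket stands; origin under its centre. (Basket floor: square holes of 22 mm between flat bars 8 mm wide, 4 mm along the walls)
- basket: loose steel sieve basket, 0.4 kg; origin at its underside below the middle of the mesh (150 x by 120 y mm, 16 mm up). Walls to 62 mm at +x and both sides, 126 mm wide. Front (-x): pouring mouth, a 20 degree ramp from x -75 to the lip at x -105, 27 mm up. Rigid overhead handle: rubber bar along y, centre 121 mm above the origin, 18 (x) by 22 (z) by 90 mm (y); grip from above, closing along x
- spacer1: loose gold-coloured aluminium hex spacer with a 12 mm bore, 30 mm across flats, 34.6 across corners, 16 mm thick, 30 g, too big for the mesh; origin at its centre, z = bore axis, one pair of flats faces +y and -y; starts in the basket (2 to 4 of spacer1 to spacer4 are present), runs out over the lip when the mouth is dipped about 45 degrees or more
- spacer2: loose gold-coloured aluminium hex spacer with a 12 mm bore, 30 mm across flats, 34.6 across corners, 16 mm thick, 30 g, too big for the mesh; origin at its centre, z = bore axis, one pair of flats faces +y and -y; starts in the basket (2 to 4 of spacer1 to spacer4 are present), runs out over the lip when the mouth is dipped about 45 degrees or more
- spacer3: loose gold-coloured aluminium hex spacer with a 12 mm bore, 30 mm across flats, 34.6 across corners, 16 mm thick, 30 g, too big for the mesh; origin at its centre, z = bore axis, one pair of flats faces +y and -y; starts in the basket (2 to 4 of spacer1 to spacer4 are present), runs out over the lip when the mouth is dipped about 45 degrees or more
- spacer4: loose gold-coloured aluminium hex spacer with a 12 mm bore, 30 mm across flats, 34.6 across corners, 16 mm thick, 30 g, too big for the mesh; origin at its centre, z = bore axis, one pair of flats faces +y and -y; starts in the basket (2 to 4 of spacer1 to spacer4 are present), runs out over the lip when the mouth is dipped about 45 degrees or more
- spacer5: loose gold-coloured aluminium hex spacer with a 12 mm bore, 30 mm across flats, 34.6 across corners, 16 mm thick, 30 g, too big for the mesh; origin at its centre, z = bore axis, one pair of flats faces +y and -y; starts lying flat on the bench (2 to 3 of spacer5 to spacer7 are present)
- spacer6: loose gold-coloured aluminium hex spacer with a 12 mm bore, 30 mm across flats, 34.6 across corners, 16 mm thick, 30 g, too big for the mesh; origin at its centre, z = bore axis, one pair of flats faces +y and -y; starts lying flat on the bench (2 to 3 of spacer5 to spacer7 are present)
- spacer7: loose gold-coloured aluminium hex spacer with a 12 mm bore, 30 mm across flats, 34.6 across corners, 16 mm thick, 30 g, too big for the mesh; origin at its centre, z = bore axis, one pair of flats faces +y and -y; starts lying flat on the bench (2 to 3 of spacer5 to spacer7 are present)
- pellet1: loose white ceramic pellet, cylinder 15 mm across, 10 mm high, 10.6 g; origin at its centre, z = its axis; starts flat on bars of the mesh in the basket (3 to 6 of pellet1 to 6 are present). Drops through the 22 mm holes once it slides off the bars (friction about 0.3): it slides when the basket is tilted 20 degrees or jerked (20 mm to and fro at 0.5 m/s); gentle carrying leaves it lying
- pellet2: loose white ceramic pellet, cylinder 15 mm across, 10 mm high, 10.6 g; origin at its centre, z = its axis; starts flat on bars of the mesh in the basket (3 to 6 of pellet1 to 6 are present). Drops through the 22 mm holes once it slides off the bars (friction about 0.3): it slides when the basket is tilted 20 degrees or jerked (20 mm to and fro at 0.5 m/s); gentle carrying leaves it lying
- pellet3: loose white ceramic pellet, cylinder 15 mm across, 10 mm high, 10.6 g; origin at its centre, z = its axis; starts flat on bars of the mesh in the basket (3 to 6 of pellet1 to 6 are present). Drops through the 22 mm holes once it slides off the bars (friction about 0.3): it slides when the basket is tilted 20 degrees or jerked (20 mm to and fro at 0.5 m/s); gentle carrying leaves it lying
- pellet4: loose white ceramic pellet, cylinder 15 mm across, 10 mm high, 10.6 g; origin at its centre, z = its axis; starts flat on bars of the mesh in the basket (3 to 6 of pellet1 to 6 are present). Drops through the 22 mm holes once it slides off the bars (friction about 0.3): it slides when the basket is tilted 20 degrees or jerked (20 mm to and fro at 0.5 m/s); gentle carrying leaves it lying
- pellet5: loose white ceramic pellet, cylinder 15 mm across, 10 mm high, 10.6 g; origin at its centre, z = its axis; starts flat on bars of the mesh in the basket (3 to 6 of pellet1 to 6 are present). Drops through the 22 mm holes once it slides off the bars (friction about 0.3): it slides when the basket is tilted 20 degrees or jerked (20 mm to and fro at 0.5 m/s); gentle carrying leaves it lying
- pellet6: loose white ceramic pellet, cylinder 15 mm across, 10 mm high, 10.6 g; origin at its centre, z = its axis; starts flat on bars of the mesh in the basket (3 to 6 of pellet1 to 6 are present). Drops through the 22 mm holes once it slides off the bars (friction about 0.3): it slides when the basket is tilted 20 degrees or jerked (20 mm to and fro at 0.5 m/s); gentle carrying leaves it lying
- tape_roll: bystander: loose roll of yellow tape, 70 mm across, 24 mm high; leave it alone
- paint_tin: bystander: loose closed paint tin with a green label, 72 mm across, 75 mm tall; leave it alone
- marker: bystander: loose black marker pen with a red cap, 115 x 14 x 14 mm; leave it alone

How it is judged:
By the outcome, as a careful person would: the job done as asked, in the order asked, and still so for the second after the job is handed in, with the robot touching nothing.
Of spacer1, spacer2, spacer3, spacer4 only 2 to 4 are there at a start; the rules pass over those that are not, and their reading is None.
Of spacer5, spacer6, spacer7 only 2 to 3 are there at a start; the rules pass over those that are not, and their reading is None.
Of pellet1, pellet2, pellet3, pellet4, pellet5, pellet6 only 3 to 6 are there at a start; the rules pass over those that are not, and their reading is None.
At some moment in a run one of spacer5, spacer6, spacer7 may be knocked a few centimetres aside while the robot is not near it.
It also fails if it takes over 208 s, if anything falls off the work surface, if the arm or the gripper's body presses on something with over 40 N, if the wrist force passes 120 N, or if a joint passes its speed limit or range.

## Robot

A 7-joint arm with a two-finger parallel gripper is mounted at the origin on the work surface. World frame = base frame: x ahead of the robot, y to its left, z up, the work surface at z = 0. Lengths are in m, angles in rad, forces in N, time in s.
With the tool pointing down it reaches from about 0.425 to 0.8 m from the base axis. Payload 8.3 kg.
Tool frame: the origin (TCP) lies midway between the tips of the shut fingers; the grasp point (between the pads) lies 19 mm behind it; z points along the fingers, y is the line along which they close (so a half turn about z gives the same grasp; the last joint's range is limited). The gripper opens to 85 mm and grips with 20 to 120 N. Pads are 22 mm wide; open, the fingers measure 114 mm over their backs; the gripper's body (76 mm by 85 mm) begins 54 mm behind the grasp point. The pads swing forward as they close: fully open they stand 13 mm farther back than shut.
Start: joints at [-1.176, 0.383, 0.016, 1.37, -0.006, 1.388, -0.046], TCP at [0.276, 0.561, 0.231] pointing down, gripper open.
Joint ranges: [-2.95, 2.95], [-0.25, 2.06], [-1.52, 1.56], [0.18, 2.33], [-1.44, 4.58], [0.02, 2.06], [-3.01, 3.01]. Speed limits (rad/s): [2.39, 2.39, 3.01, 3.01, 3.14, 3.14, 3.14].

## Interface

Orientations are given as a unit quaternion [w, x, y, z].
In Python, from bench import get_state, grab_frame, job_done gives the robot as it stands.
- The arm moves only by the tool arm_command, never from a script. Its argument "moves" is one flat list of numbers, 7 for each row, row after row: the shift along the tool's x, y, z scaled (see below), then the turn, a rotation vector about the tool's x, y, z scaled (see below), then the opening, from 0 (shut) to 1 (fully open). A call has 1 to 10 rows; each row shifts and turns the commanded pose from where the row before left it, along the tool's axes as they then stand; what a row does not reach is not made up. The controller multiplies each number of a shift by 20 cm and each number of a turn by 1.5 rad. A row lasts 1/10 s, in which the tool goes at most 50 mm and 8.59 degrees, less where a joint would pass 70% of its speed; a pose out of reach is approached as far as the arm can. A call with a number of a shift or a turn outside -1 to 1 is refused whole. A call with a gripper value outside its range is refused whole. The fingers move at their own pace and stop on an object; "squeeze" is the grip in N (left out, the last holds). Time passes only in rows, so rows that do not move let the fingers close. It gives the time, the measured TCP pose, the force, the opening and the grip force at its end, in the units of the state.
- get_state(): the state, without advancing time (a new reading comes with each control period).
- grab_frame(name): name is "side" or "top"; returns a dict with "frame" (384x512x3 uint8, red, green, blue), "intrinsics" (3x3 intrinsics, pixels), "R" (3x3) and "t" (3): a world point X has camera coordinates R X + t. Camera axes: x right, y down, z forward; pixel columns grow to the right and rows downward; lengths in m; the calibration is good to about 2 mm. A picture is of the moment at which its call begins. There is no depth.
- job_done(): hands the job in; it is judged then, once.
The state is a dict: "t": time; "q": joint angles; "joint_vel": joint speeds; "effort": joint torques, N m; "tool_pos": TCP position; "orientation": TCP orientation; "wrist_force": force on the tool from outside, world axes, zero at the start; "torque": the same for the moment, N m; "width": finger opening in m; "grip_force": force on a finger pad.
Only numpy, scipy, OpenCV 4.12 (cv2) and the standard library are available. Lean on these libraries where they do the work, as an engineer would, in place of code of your own. Each camera call takes 0.05 s, during which the arm holds its last target. There are 200 camera calls.

## Working session

There is one attempt and no reset: what is moved stays moved. The work goes in short steps, Python scripts to look and compute and a tool call to move; the robot and the scene stay as the last step left them, time stands still between calls to the robot, and variables do not carry over. Pictures are saved under pics/ and viewed, at most 14 in all, crops included, and the job is handed in when it is done.

Besides the shell and the picture viewer there is one more tool, called by a JSON object that holds its "fn" and its "kwargs". arm_command: Moves the arm, as the interface text tells. Its arguments: {"type":"object","properties":{"moves":{"type":"array"},"squeeze":{"type":"number"}},"required":["moves"]}

```bash
ls; mkdir -p pics
python3 - <<'E'
from bench import *
import cv2, numpy as np
for n in("top","side"):
    f=grab_frame(n); cv2.imwrite(f"pics/{n}0.png",cv2.resize(f["frame"][:,:,::-1],(800,600),interpolation=cv2.INTER_CUBIC))
    print(n,f["intrinsics"],f["R"],f["t"])
s=get_state();print(s)
E
```

```text
pics
top [[370.73209074   0.         256.81616126]
 [  0.         370.73209074 195.10406727]
 [  0.           0.           1.        ]] [[-8.05363140e-04 -9.99852202e-01 -1.71733929e-02]
 [-9.96326098e-01  2.27296119e-03 -8.56103939e-02]
 [ 8.56367753e-02  1.70413521e-02 -9.96180674e-01]] [0.01557999 0.57234631 1.17600191]
side [[432.71855245   0.         259.26380276]
 [  0.         432.71855245 191.43791442]
 [  0.           0.           1.        ]] [[ 0.68345066 -0.72994222  0.00891894]
 [-0.46883627 -0.4482745  -0.76107984]
 [ 0.55954244  0.515979   -0.64859689]] [-0.39636585  0.30988835  0.84785941]
{'t': 0.1, 'q': array([-1.17590576,  0.38413348,  0.01642021,  1.37105352, -0.00626903,
        1.38822314, -0.04651779]), 'joint_vel': array([-0.00034716, -0.00070694, -0.00147215, -0.00103724,  0.00015548,
        0.00112061, -0.0009729 ]), 'effort': array([ 4.73614287e-03, -6.29131079e+01,  8.48564878e-01, -3.72761786e+01,
        1.70661102e-02,  1.03649977e-02,  5.19208220e-05]), 'tool_pos': array([0.2760251 , 0.56022935, 0.23039007]), 'orientation': array([-1.64906318e-04,  2.26897117e-01,  9.73918332e-01, -8.68043942e-04]), 'wrist_force': array([-0.29557338, -0.49995137, -0.03308409]), 'torque': array([ 0.0014248 , -0.04437575,  0.00422343]), 'grip_force': 0.0, 'width': 0.0853413045877479}
```

View pics/top0.png

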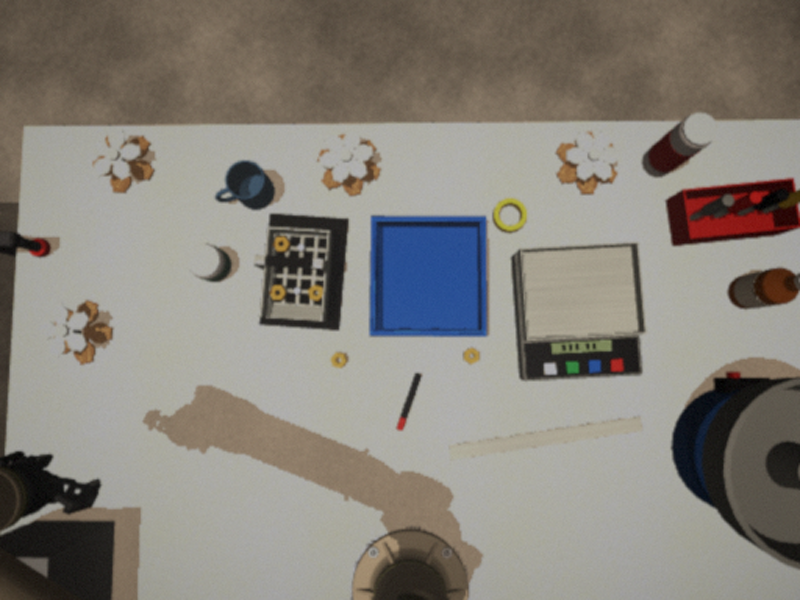

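View pics/side0.png

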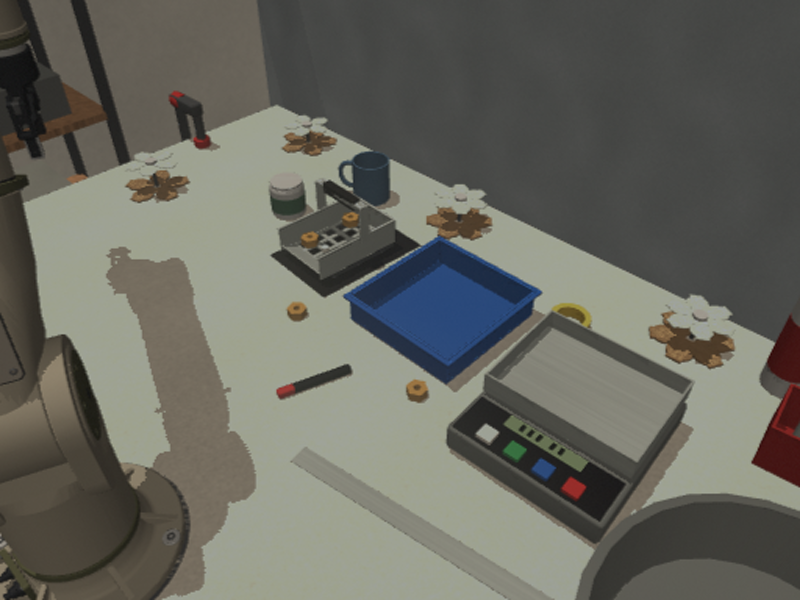

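Top view (800x600): keys at about (550–617,367), pan about (580,290), tub (430,275), basket (298,275) with its mouth toward the robot and three spacers in it. Bench spacers are at (340,359) and (472,355). The side view agrees.

```bash
cat > h.py <<'E'
from bench import *
import cv2, numpy as np
from scipy.spatial.transform import Rotation as Ro
def cam(n):
    f=grab_frame(n); f["hsv"]=cv2.cvtColor(f["frame"],cv2.COLOR_RGB2HSV); return f
def ray(f,px,z):
    d=f["R"].T@np.linalg.solve(f["intrinsics"],[px[0],px[1],1]); c=-f["R"].T@f["t"]
    return (c+d*(z-c[2])/d[2])
def proj(f,X):
    p=f["intrinsics"]@(f["R"]@np.array(X)+f["t"]); return p[:2]/p[2]
def blobs(f,lo,hi,amin=10):
    m=cv2.inRange(f["hsv"],np.array(lo),np.array(hi))
    n,l,s,c=cv2.connectedComponentsWithStats(m)
    return [(s[i,4],c[i],(l==i).astype(np.uint8)) for i in range(1,n) if s[i,4]>=amin]
def rect(f,m,z):
    c=max(cv2.findContours(m,cv2.RETR_EXTERNAL,cv2.CHAIN_APPROX_NONE)[0],key=cv2.contourArea)[:,0]
    P=np.array([ray(f,p,z)[:2] for p in c.astype(float)]).astype(np.float32)*1000
    return cv2.minAreaRect(P)
def tool():
    s=get_state(); w,x,y,z=s["orientation"]; return s,s["tool_pos"],Ro.from_quat([x,y,z,w])
def down(yaw,tilt=0):
    # tool y axis along world direction yaw (deg), z down, then tilt about world axis perpendicular
    a=np.radians(yaw); y=np.array([np.cos(a),np.sin(a),0]); z=np.array([0,0,-1.]); x=np.cross(y,z)
    return Ro.from_matrix(np.c_[x,y,z])
def go(p,R=None):
    s,t,C=tool(); R=R or C
    d=C.inv().apply(np.array(p)-t)/.2; r=(C.inv()*R).as_rotvec()/1.5
    print("tool",t.round(4),"shift units",d.round(3),"turn units",r.round(3))
def show(f,name,box=None,size=(800,600)):
    im=f["frame"][:,:,::-1]
    if box: im=im[box[1]:box[3],box[0]:box[2]]
    cv2.imwrite("pics/"+name,cv2.resize(im,size,interpolation=cv2.INTER_CUBIC))
E
python3 - <<'E'
from h import *
T=cam("top");S=cam("side")
np.set_printoptions(suppress=True,precision=4)
sc=.64
for f,nm in((T,"top"),(S,"side")):
    print(nm)
    for k,lo,hi in(("gold",(10,110,90),(24,255,255)),("green",(45,100,50),(85,255,255)),("red",(0,150,90),(6,255,255)),("blue",(100,120,60),(125,255,255))):
        for a,c,m in blobs(f,lo,hi,12):
            z={"gold":.016,"green":.062,"red":.062,"blue":.055 if a>1500 else .062}[k]
            print(k,a,c.round(1),ray(f,c,z)[:2], rect(f,m,z) if a>1500 else "")
# white key, mat
print("white")
for a,c,m in blobs(T,(0,0,170),(180,40,255),12):
    if a<400: print(a,c.round(1),ray(T,c,.062)[:2])
for f in(T,S):
  for a,c,m in blobs(f,(0,0,0),(180,255,50),150): print("dark",a,c.round(1),ray(f,c,.003)[:2],rect(f,m,.003))
E
```

```text
top
gold 42 [91.1 91.6] [0.9244 0.5729] 
gold 272 [367.1 110.4] [ 0.8538 -0.3505] 
gold 74 [ 92.4 107.9] [0.8682 0.5663] 
gold 45 [238.7 108.5] [0.8628 0.075 ] 
gold 63 [211.  115.2] [0.8405 0.1674] 
gold 16 [391.6 112.2] [ 0.8469 -0.4308] 
gold 86 [ 76.9 117.6] [0.8352 0.6174] 
gold 87 [226.  119.1] [0.8271 0.1171] 
gold 80 [179.5 155.7] [0.7044 0.2702] 
gold 81 [177.3 186.7] [0.6014 0.2757] 
gold 71 [201.5 187. ] [0.6002 0.1959] 
gold 63 [ 58.2 198.2] [0.5643 0.6685] 
gold 65 [ 65.9 211.5] [0.5206 0.641 ] 
gold 93 [ 54.6 226.2] [0.4727 0.6761] 
gold 57 [301.2 227.4] [ 0.4682 -0.1286] 
gold 62 [216.5 229.9] [0.4601 0.1456] 
green 71 [366.  234.6] [ 0.4459 -0.3236] 
red 16 [504.9 116.8] [ 0.8158 -0.77  ] 
red 827 [463.6 141.2] [ 0.7381 -0.6368] 
red 25 [472.6 124.9] [ 0.79   -0.6675] 
red 68 [484.5 125.1] [ 0.7893 -0.7045] 
red 18 [509.6 140.6] [ 0.7391 -0.7799] 
red 41 [ 25.  158.6] [0.688  0.7555] 
red 66 [394.6 233.4] [ 0.4495 -0.4116] 
red 15 [470.7 239.4] [ 0.4309 -0.6438] 
red 23 [256.6 270.5] [0.3357 0.015 ] 
blue 5479 [273.9 177.2] [ 0.6265 -0.0399] ((629.6395263671875, -39.1
[... 5380 characters left out ...]
920 [222.1 169.5] [0.6171 0.1863] ((649.4884033203125, 223.86935424804688), (166.40293884277344, 236.9134521484375), 84.95024108886719)
dark 175 [ 23.6 207.1] [0.1385 0.4484] ((146.0476531982422, 464.52178955078125), (205.47906494140625, 15.0746488571167), 66.8371353149414)
dark 1014 [ 61.5 295.2] [0.0686 0.1108] ((88.49520874023438, 140.65817260742188), (416.060302734375, 122.4250717163086), 57.3313102722168)
dark 174 [207.3 241.2] [0.3935 0.0009] ((390.32586669921875, 2.8194847106933594), (18.522506713867188, 93.25048065185547), 70.7114486694336)
dark 1918 [347.2 294.6] [ 0.4988 -0.3403] ((501.26715087890625, -326.11480712890625), (75.0601806640625, 238.83694458007812), 2.9287538528442383)
```

{"fn": "arm_command", "kwargs": {"moves": [0,0,0,0,0,0.1,0,0,0,0,0,0,0.1,0,0,0,0,0,0,0.1,0,0,0,0,0,0,0.1,0,0,0,0,0,0,0.1,0,0,0,0,0,0,0.1,0,0,0,0,0,0,0.1,0,0,0,0,0,0,0.042,0,-0.2,0.13,0,0,0,0,0,-0.2,0.13,0,0,0,0,0]}}

```text
t: 1.2
tool_pos: [0.3274, 0.4806, 0.2305]
orientation: [0.0, 0.706, 0.708, -0.001]
wrist_force: [1.4, -1.2, 0.8]
width: -0.0001
grip_force: 0.0
```

{"fn": "arm_command", "kwargs": {"moves": [-0.2,0.13,0,0,0,0,0,-0.2,0.13,0,0,0,0,0,-0.2,0.13,0,0,0,0,0,-0.2,0.13,0,0,0,0,0,-0.2,0.13,0,0,0,0,0,-0.2,0.13,0,0,0,0,0,-0.2,0.0,0,0,0,0,0,-0.2,0,0,0,0,0,0,-0.2,0,0,0,0,0,0,-0.2,0,0,0,0,0,0]}}

```text
t: 2.2
tool_pos: [0.4839, 0.079, 0.2312]
orientation: [-0.0, 0.707, 0.707, 0.0]
wrist_force: [0.4, -0.4, -0.0]
width: 0.0002
grip_force: 0.0
```

Run:
```python
from h import *
print(get_state()["t"]); go([.443,-.279,.08],down(0))
T=cam("top");S=cam("side")
# handle bar: dark pixels near expected place
for f,(u,v) in((T,(185,168)),(S,(219,124))):
    m=(f["hsv"][:,:,2]<60).astype(np.uint8); sub=m[v-22:v+22,u-30:u+30]
    print("\n".join("".join(".#"[i] for i in r) for r in sub))
```

```text
2.2
tool [0.4839 0.079  0.2312] shift units [-1.79  -0.204  0.756] turn units [-0. -0. -0.]
....................................................########
.........................................................###
..................####...................................###
..................#......................................###
..................##.....................................###
..................##.....................................###
..................##............####.....................###
..................##...........######....#####....###....###
..................#............######...######....####...###
..................#............#####....######....####..####
..................#............####.....#####....####...####
..................#......................####....####...####
..................#.....................................####
.................##.....................................####
..................#.....................................####
..................#............#####....##..............####
.................##..######....#
[... 3659 characters left out ...]
.....##......................
###............######..##...................................
................#####..##...................................
..................###...#...................................
........................#...................................
............................................................
............................................................
............................................................
............................................................
............................................................
...........................####.............................
..........................######........#...................
```

{"fn": "arm_command", "kwargs": {"moves": [-0.22,-0.025,0,0,0,0,0,-0.22,-0.025,0,0,0,0,0,-0.22,-0.025,0,0,0,0,0,-0.22,-0.025,0,0,0,0,0,-0.22,-0.025,0,0,0,0,0,-0.22,-0.025,0,0,0,0,0,-0.22,-0.025,0.1,0,0,0,0,-0.22,-0.025,0.2,0,0,0,0,-0.03,-0.004,0.2,0,0,0,0,0,0,0.2,0,0,0,0]}}

```text
t: 3.3
tool_pos: [0.4438, -0.2723, 0.0967]
orientation: [0.001, 0.708, 0.706, -0.0]
wrist_force: [1.8, 0.5, 0.4]
width: -0.0
grip_force: 0.0
```

Run:
```python
from h import *
go([.443,-.279,.062],down(0)); T=cam("top")
for z in (.124,.135): print(ray(T,(184.8,167.3),z))
print(ray(T,(170.5,167),.13),ray(T,(198.5,168),.13))
# projected side check of bar centre
S=cam("side"); print(proj(S,ray(T,(184.8,167.3),.124)))
```

```text
tool [ 0.4438 -0.2723  0.0967] shift units [-0.033 -0.004  0.173] turn units [ 0.001  0.001 -0.002]
[0.64801961 0.22894781 0.124     ]
[0.64622964 0.2265938  0.135     ]
[0.64810158 0.27051325 0.13      ] [0.64478866 0.18665604 0.13      ]
[217.83869144 125.24459084]
```

{"fn": "arm_command", "kwargs": {"moves": [0,0,0.08,0,0,0,0,0,0,0.05,0,0,0,0,0,0,0.0,0,0,0,0,0,0,0,0,0,0,0]}}

```text
t: 3.8
tool_pos: [0.4449, -0.2702, 0.0729]
orientation: [0.0, 0.707, 0.707, 0.0]
wrist_force: [0.2, 0.2, 0.0]
width: -0.0002
grip_force: 0.0
```

{"fn": "arm_command", "kwargs": {"moves": [0,0,0.015,0,0,0,0,0,0,0.015,0,0,0,0,0,0,0,0,0,0,0]}}

```text
t: 4.1
tool_pos: [0.4442, -0.27, 0.0657]
orientation: [-0.0, 0.707, 0.707, 0.0]
wrist_force: [-0.4, 0.1, 0.4]
width: 0.0003
grip_force: 0.0
```

{"fn": "arm_command", "kwargs": {"moves": [-0.045,-0.005,0,0,0,0,0,0,0,0.02,0,0,0,0,0,0,0.01,0,0,0,0,0,0,0,0,0,0,0]}}

```text
t: 4.5
tool_pos: [0.4431, -0.2798, 0.0597]
orientation: [0.0, 0.707, 0.707, -0.0]
wrist_force: [-0.1, -1.7, 3.0]
width: -0.0003
grip_force: 1.2
```

{"fn": "arm_command", "kwargs": {"moves": [0,0,0.01,0,0,0,0,0,0,0.01,0,0,0,0,0,0,0,0,0,0,0]}}

```text
t: 4.8
tool_pos: [0.4433, -0.2797, 0.0569]
orientation: [0.0, 0.707, 0.707, 0.0]
wrist_force: [-5.2, 0.2, 14.9]
width: 0.0003
grip_force: 7.7
```

{"fn": "arm_command", "kwargs": {"moves": [0,0,-0.1,0,0,0.0,0,0,0,-0.15,0,0,0.1,0,0,0,-0.15,0,0,0.1,0,0,0,-0.15,0,0,0.1,0.7,0,0,0,0,0,0.1,0.7,0,0,0,0,0,0.1,0.7,0,0,0,0,0,0.1,0.7,0,0,0,0,0,0.1,0.7,0,0,0,0,0,0.1,0.7,0,0,0,0,0,0.1,0.7]}}

```text
t: 5.8
tool_pos: [0.4433, -0.2784, 0.1654]
orientation: [-0.001, 0.994, 0.108, -0.0]
wrist_force: [-0.5, -0.0, -0.6]
width: 0.0597
grip_force: 0.0
```

{"fn": "arm_command", "kwargs": {"moves": [0,0,0,0,0,0.1,0.7,0,0,0,0,0,0.047,0.7,0.03,-0.19,0,0,0,0,0.7,0.03,-0.19,0,0,0,0,0.7,0.03,-0.19,0,0,0,0,0.7,0.03,-0.18,0.1,0,0,0,0.7,0,0,0.1,0,0,0,0.7,0,0,0,0,0,0,0.7]}}

```text
t: 6.6
tool_pos: [0.4658, -0.1266, 0.1235]
orientation: [-0.0, 1.0, 0.002, -0.002]
wrist_force: [-0.4, 0.5, -1.1]
width: 0.0599
grip_force: 0.0
```

Run:
```python
from h import *
go([.467,-.129,.004],down(-90))
S=cam("side")
for a,c,m in blobs(S,(10,110,90),(24,255,255),12): 
    p=ray(S,c,.010)
    if p[0]<.55 and p[1]<.3: print(a,c,ray(S,c,.010))
print(get_state()["t"])
```

```text
tool [ 0.4658 -0.1266  0.1235] shift units [0.009 0.013 0.597] turn units [-0.001  0.003  0.003]
94 [189.37234043 198.5106383 ] [0.46111653 0.14915447 0.01      ]
125 [266.096 249.04 ] [ 0.46970202 -0.12558457  0.01      ]
6.65
```

{"fn": "arm_command", "kwargs": {"moves": [0.007,0.007,0.2,0,0,0,0.7,0,0,0.2,0,0,0,0.7,0,0,0.12,0,0,0,0.7,0,0,0.05,0,0,0,0.7,0,0,0.02,0,0,0,0.7,0,0,0,0,0,0,0.7]}}

```text
t: 7.25
tool_pos: [0.4692, -0.1314, 0.0087]
orientation: [0.0, 1.0, -0.0, 0.001]
wrist_force: [0.3, 0.6, -0.4]
width: 0.0597
grip_force: 0.0
```

{"fn": "arm_command", "kwargs": {"moves": [0,0,0,0,0,0,0,0,0,0,0,0,0,0,0,0,0,0,0,0,0,0,0,0,0,0,0,0,0,0,0,0,0,0,0], "squeeze": 40}}

```text
t: 7.75
tool_pos: [0.4696, -0.1307, 0.009]
orientation: [-0.0, 1.0, 0.0, 0.001]
wrist_force: [-2.1, 0.5, 9.0]
width: 0.0287
grip_force: 39.0
```

{"fn": "arm_command", "kwargs": {"moves": [0,0,-0.15,0,0,0,0,0,0,-0.2,0,0,0,0,0,0,-0.2,0,0,0,0,0,0,-0.2,0,0,0,0,0.118,0.19,0,0,0,0,0,0.118,0.19,0,0,0,0,0,0.118,0.19,0,0,0,0,0,0.118,0.19,0,0,0,0,0,0,0,0,0,0,0,0,0,0,0,0,0,0,0]}}

```text
t: 8.75
tool_pos: [0.5604, -0.2809, 0.1583]
orientation: [0.001, 1.0, -0.001, -0.0]
wrist_force: [-0.1, 0.5, 0.6]
width: 0.0288
grip_force: 40.2
```

{"fn": "arm_command", "kwargs": {"moves": [0,0,0.15,0,0,0,0,0,0,0.15,0,0,0,0,0,0,0.06,0,0,0,0,0,0,0,0,0,0,0,0,0,0,0,0,0,0]}}

```text
t: 9.25
tool_pos: [0.5617, -0.2786, 0.0877]
orientation: [0.0, 1.0, 0.001, 0.001]
wrist_force: [0.0, -0.7, 0.1]
width: 0.0287
grip_force: 40.2
```

{"fn": "arm_command", "kwargs": {"moves": [0,0,0.045,0,0,0,0,0,0,0,0,0,0,0.6,0,0,0,0,0,0,0.6,0,0,0,0,0,0,0.6,0,0,-0.15,0,0,0,0.6,0,0,-0.2,0,0,0,0.6,0,0,-0.1,0,0,0,0.6,-0.05,-0.21,0,0,0,0,0.7,-0.05,-0.21,0,0,0,0,0.7,-0.05,-0.21,0,0,0,0,0.7]}}

```text
t: 10.25
tool_pos: [0.5306, -0.1524, 0.1675]
orientation: [0.0, 1.0, -0.001, 0.0]
wrist_force: [0.7, 1.5, 0.7]
width: 0.0595
grip_force: 0.0
```

{"fn": "arm_command", "kwargs": {"moves": [-0.05,-0.21,0,0,0,0,0.7,-0.05,-0.21,0,0,0,0,0.7,-0.05,-0.21,0,0,0,0,0.7,-0.05,-0.21,0,0,0,0,0.7,-0.05,-0.21,0,0,0,0,0.7,-0.05,-0.21,0,0,0,0,0.7,-0.05,-0.21,0,0,0,0,0.7,0,0,0.15,0,0,0,0.7,0,0,0.0,0,0,0,0.7,0,0,0,0,0,0,0.7]}}

```text
t: 11.25
tool_pos: [0.4611, 0.1395, 0.1374]
orientation: [0.001, 1.0, -0.001, -0.0]
wrist_force: [0.3, 0.5, 1.6]
width: 0.0597
grip_force: 0.0
```

Run:
```python
from h import *
S=cam("side");T=cam("top")
for f in (S,T):
  for a,c,m in blobs(f,(10,110,90),(24,255,255),12): 
    z=.016 if f is T else .010
    p=ray(f,c,z)
    if p[0]<.64 and p[1]<.3: print(a,c,p,ray(f,c,.08))
print(get_state()["t"])
go([.460,.147,.009],down(-90))
```

```text
93 [189.23655914 198.62365591] [0.46056236 0.14906195 0.01      ] [0.41396249 0.08286645 0.08      ]
141 [344.61702128 242.03546099] [ 0.61908576 -0.24942325  0.01      ] [ 0.55824673 -0.27982531  0.08      ]
105 [498.52380952 187.75238095] [ 0.59517734 -0.76633433  0.016     ] [ 0.58850362 -0.7259314   0.08      ]
81 [177.32098765 186.7037037 ] [0.60137155 0.27566133 0.016     ] [0.59436879 0.26071149 0.08      ]
73 [201.53424658 186.87671233] [0.6005884  0.19600136 0.016     ] [0.59362724 0.18528321 0.08      ]
76 [352.14473684 197.22368421] [ 0.56550372 -0.29464918  0.016     ] [ 0.56040633 -0.27930305  0.08      ]
11.35
tool [0.4621 0.1392 0.1382] shift units [-0.011 -0.039  0.646] turn units [ 0.    -0.001 -0.002]
```

{"fn": "arm_command", "kwargs": {"moves": [-0.01,-0.039,0.2,0,0,0,0.7,0,0,0.2,0,0,0,0.7,0,0,0.16,0,0,0,0.7,0,0,0.06,0,0,0,0.7,0,0,0.025,0,0,0,0.7,0,0,0,0,0,0,0.7,0,0,0,0,0,0,0.7]}}

```text
t: 12.05
tool_pos: [0.4604, 0.1488, 0.0095]
orientation: [-0.0, 1.0, -0.0, 0.001]
wrist_force: [-0.4, 0.9, -0.0]
width: 0.0601
grip_force: 0.0
```

{"fn": "arm_command", "kwargs": {"moves": [0,0,0,0,0,0,0,0,0,0,0,0,0,0,0,0,0,0,0,0,0,0,0,0,0,0,0,0,0,0,0,0,0,0,0], "squeeze": 40}}

```text
t: 12.55
tool_pos: [0.4597, 0.1491, 0.0092]
orientation: [-0.0, 1.0, 0.0, 0.001]
wrist_force: [-1.8, 0.1, 11.3]
width: 0.0303
grip_force: 38.6
```

{"fn": "arm_command", "kwargs": {"moves": [0,0,-0.15,0,0,0,0,0,0,-0.2,0,0,0,0,0,0,-0.2,0,0,0,0,0.02,0.1,-0.2,0,0,0,0,0.04,0.2,0,0,0,0,0,0.04,0.2,0,0,0,0,0,0.04,0.2,0,0,0,0,0,0.04,0.2,0,0,0,0,0,0.04,0.2,0,0,0,0,0,0.04,0.2,0,0,0,0,0]}}

```text
t: 13.55
tool_pos: [0.5113, -0.1126, 0.1585]
orientation: [-0.0, 1.0, 0.0, 0.0]
wrist_force: [0.9, 0.0, 0.6]
width: 0.0297
grip_force: 39.6
```

{"fn": "arm_command", "kwargs": {"moves": [0.04,0.2,0,0,0,0,0,0.04,0.2,0,0,0,0,0,0.04,0.2,0,0,0,0,0,0.04,0.2,0,0,0,0,0,0.04,0.2,0,0,0,0,0,0.04,0.2,0,0,0,0,0,0.04,0.2,0,0,0,0,0,0,0,0,0,0,0,0,0,0,0,0,0,0,0]}}

```text
t: 14.45
tool_pos: [0.5661, -0.3928, 0.1582]
orientation: [0.001, 1.0, -0.001, -0.0]
wrist_force: [0.8, -0.2, 0.1]
width: 0.0298
grip_force: 39.6
```

{"fn": "arm_command", "kwargs": {"moves": [0,0,0.15,0,0,0,0,0,0,0.15,0,0,0,0,0,0,0.085,0,0,0,0,0,0,0,0,0,0,0,0,0,0,0,0,0,0.6,0,0,0,0,0,0,0.6,0,0,0,0,0,0,0.6,0,0,-0.15,0,0,0,0.6,0,0,-0.2,0,0,0,0.6,0,0,-0.2,0,0,0,0.6]}}

```text
t: 15.45
tool_pos: [0.5668, -0.3913, 0.1933]
orientation: [0.0, 1.0, -0.0, 0.0]
wrist_force: [1.1, -0.3, 0.4]
width: 0.051
grip_force: 0.0
```

{"fn": "arm_command", "kwargs": {"moves": [0,-0.22,-0.2,0,0,0,0.8,0.03,-0.22,0,0,0,0,0.8,0.03,-0.22,0,0,0,0,0.8,0.03,-0.22,0,0,0,0,0.8,0.03,-0.22,0,0,0,0,0.8,0.03,-0.22,0,0,0,0,0.8,0.03,-0.22,0,0,0,0,0.8,0.03,-0.22,0,0,0,0,0.8,0.03,-0.22,0,0,0,0,0.8,0.03,-0.22,0,0,0,0,0.8]}}

```text
t: 16.45
tool_pos: [0.6212, 0.0434, 0.2259]
orientation: [-0.0, 1.0, -0.0, 0.001]
wrist_force: [1.1, 0.4, -0.4]
width: 0.0684
grip_force: 0.0
```

{"fn": "arm_command", "kwargs": {"moves": [0.03,-0.22,0,0,0,0,0.8,0.03,-0.22,0,0,0,0,0.8,0.03,-0.2,0,0,0,0,0.8,0,0,0,0,0,-0.1,0.8,0,0,0,0,0,-0.1,0.8,0,0,0,0,0,-0.1,0.8,0,0,0,0,0,-0.1,0.8,0,0,0,0,0,-0.1,0.8,0,0,0,0,0,-0.1,0.8,0,0,0,0,0,-0.1,0.8]}}

```text
t: 17.45
tool_pos: [0.6393, 0.1694, 0.2258]
orientation: [0.001, 0.864, 0.504, 0.001]
wrist_force: [-0.3, -1.0, -0.4]
width: 0.0688
grip_force: 0.0
```

{"fn": "arm_command", "kwargs": {"moves": [0,0,0,0,0,-0.1,0.8,0,0,0,0,0,-0.1,0.8,0,0,0,0,0,-0.1,0.8,0,0,0,0,0,0,0.8]}}

```text
t: 17.85
tool_pos: [0.6393, 0.1693, 0.2258]
orientation: [0.001, 0.731, 0.682, 0.001]
wrist_force: [0.1, -0.4, 0.1]
width: 0.0685
grip_force: 0.0
```

Run:
```python
from h import *
print(get_state()["t"]); go([.648,.2285,.13],down(-4))
S=cam("side");T=cam("top"); show(S,"s1.png",(150,60,350,210))
for f in (S,T):
  for a,c,m in blobs(f,(10,110,90),(24,255,255),12): 
    p=ray(f,c,.081 if f is T else .073)
    if p[0]<.7 and -.5<p[1]<.3: print(a,c,p)
```

```text
17.85
tool [0.6393 0.1693 0.2258] shift units [0.298 0.022 0.479] turn units [ 0.001 -0.     0.001]
47 [223.85106383 138.53191489] [0.66407238 0.22402733 0.073     ]
68 [198.01470588 152.14705882] [0.56510066 0.22616284 0.073     ]
80 [363.6875 264.7375] [ 0.53768909 -0.34409397  0.073     ]
140 [390.51428571 265.81428571] [ 0.57466034 -0.38727777  0.073     ]
70 [201.6        186.92857143] [0.59335626 0.18490941 0.081     ]
81 [388.07407407 194.7654321 ] [ 0.56765205 -0.38898543  0.081     ]
80 [375.2   208.825] [ 0.52456629 -0.34849309  0.081     ]
```

Run:
```python
from h import *
S=cam("side"); T=cam("top")
a=cv2.resize(S["frame"][200:340,280:450],(408,336),interpolation=cv2.INTER_CUBIC)
b=cv2.resize(T["frame"][145:250,325:425],(320,336),interpolation=cv2.INTER_CUBIC)
cv2.imwrite("pics/pan1.png",np.hstack([a,b])[:,:,::-1])
```

```text
(no output)
```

View pics/pan1.png

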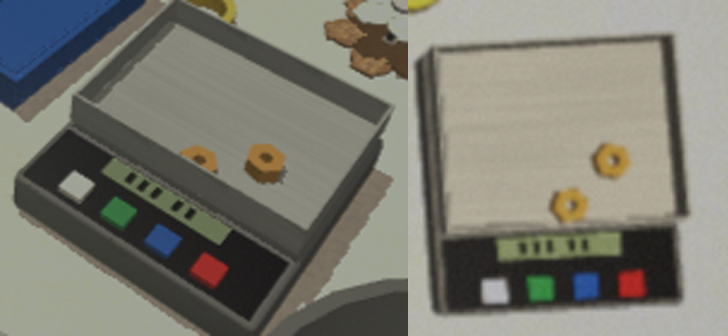

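{"fn": "arm_command", "kwargs": {"moves": [0.15,0.011,0,0,0,0,0.8,0.148,0.011,0,0,0,0,0.8,0,0,0.2,0,0,0,0.8,0,0,0.2,0,0,0,0.8,0,0,0,0,0,0,0.8,0,0,0,0,0,0,0.8]}}

```text
t: 18.65
tool_pos: [0.6474, 0.2287, 0.145]
orientation: [0.0, 0.732, 0.681, -0.001]
wrist_force: [0.2, 0.2, 1.5]
width: 0.0685
grip_force: 0.0
```

Run:
```python
from h import *
go([.648,.2285,.105],down(-4))
S=cam("side");T=cam("top")
a=cv2.resize(S["frame"][80:200,160:280],(400,400),interpolation=cv2.INTER_CUBIC)
b=cv2.resize(T["frame"][120:220,150:250],(400,400),interpolation=cv2.INTER_CUBIC)
cv2.imwrite("pics/grasp.png",np.hstack([a,b])[:,:,::-1])
```

```text
tool [0.6474 0.2287 0.145 ] shift units [-0.     0.003  0.2  ] turn units [-0.     0.001 -0.002]
```

View pics/grasp.png

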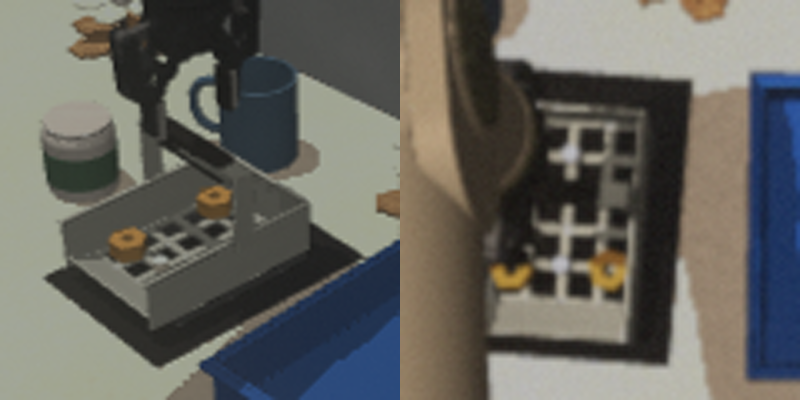

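The open fingers straddle the bar, the basket still holds its spacers, and pellets are visible on the mesh crossings.

{"fn": "arm_command", "kwargs": {"moves": [0,0,0.1,0,0,0,0.8,0,0,0.1,0,0,0,0.8,0,0,0,0,0,0,0.8,0,0,0,0,0,0,0.8,0,0,0,0,0,0,0,0,0,0,0,0,0,0,0,0,0,0,0,0,0,0,0,0,0,0,0,0], "squeeze": 90}}

```text
t: 19.55
tool_pos: [0.6484, 0.2289, 0.1056]
orientation: [0.001, 0.732, 0.682, 0.001]
wrist_force: [2.6, 0.3, 3.2]
width: 0.0167
grip_force: 88.5
```

{"fn": "arm_command", "kwargs": {"moves": [0,0,-0.02,0,0,0,0,0,0,-0.04,0,0,0,0,0,0,-0.06,0,0,0,0,0,0,-0.08,0,0,0,0,0,0,-0.1,0,0,0,0,0,0,-0.1,0,0,0,0,0,0,-0.06,0,0,0,0,0,0,-0.04,0,0,0,0,0,0,0,0,0,0,0]}}

```text
t: 20.45
tool_pos: [0.6481, 0.2289, 0.2061]
orientation: [0.001, 0.732, 0.682, 0.001]
wrist_force: [0.5, -0.4, -5.1]
width: 0.0163
grip_force: 88.0
```

Run:
```python
from h import *
s=get_state();print(s["t"],s["width"],s["wrist_force"],s["grip_force"])
T=cam("top");S=cam("side")
# tub rim centre: outer rim check by projecting assumed corners
c=np.array([.628,-.037]);cs=[proj(T,[c[0]+i*.115,c[1]+j*.11,.055]) for i in(-1,1) for j in(-1,1)];print(np.round(cs,1))
m=max(blobs(T,(100,120,60),(125,255,255),1000),key=lambda b:b[0])[2]
print(cv2.boundingRect(m)); print(cv2.boxPoints(cv2.minAreaRect(np.argwhere(m)[:,::-1].astype(np.float32))))
m=max(blobs(S,(100,120,60),(125,255,255),1000),key=lambda b:b[0])[2]
q=np.argwhere(m)[:,::-1];print("S L/T/R",q[q[:,0].argmin()],q[q[:,1].argmin()],q[q[:,0].argmax()])
for p in(q[q[:,0].argmin()],q[q[:,1].argmin()],q[q[:,0].argmax()]):print(ray(S,p,.055))
go([.641,-.037,.19],down(0))
```

```text
20.45 0.01633551292225262 [ 0.45200766 -0.39758051 -5.14236754] 88.01074504852295
[[308.2 213. ]
 [238.1 213.1]
 [307.3 140.9]
 [238.4 141.2]]
(237, 139, 74, 76)
[[237. 139.]
 [310. 139.]
 [310. 214.]
 [237. 214.]]
S L/T/R [220 189] [281 151] [345 186]
[0.51108617 0.07768911 0.055     ]
[0.75326945 0.0753812  0.055     ]
[ 0.74933968 -0.15349569  0.055     ]
tool [0.6473 0.2289 0.2039] shift units [-1.328  0.063  0.071] turn units [-0.     0.001 -0.047]
```

{"fn": "arm_command", "kwargs": {"moves": [-0.03,0,0,0,0,0,0,-0.06,0,0,0,0,0,0,-0.1,0,0,0,0,0,0,-0.1,0,0,0,0,0,0,-0.1,0,0,0,0,0,0,-0.1,0,0,0,0,0,0,-0.1,0,0,0,0,0,0,-0.1,0,0,0,0,0,0,-0.1,0,0,0,0,0,0,-0.1,0,0,0,0,0,0]}}

```text
t: 21.55
tool_pos: [0.6348, 0.0496, 0.2048]
orientation: [0.0, 0.732, 0.682, -0.0]
wrist_force: [0.1, 0.4, -4.7]
width: 0.0167
grip_force: 88.0
```

{"fn": "arm_command", "kwargs": {"moves": [-0.1,0.01,0,0,0,0,0,-0.1,0.01,0,0,0,0,0,-0.1,0.01,0,0,0,0,0,-0.08,0.01,0,0,0,0,0,-0.05,0.01,0,0,0,0,0,-0.02,0.01,0,0,0,0,0,0,0,0,0,0,0,0,0,0,0,0,0,0,0]}}

```text
t: 22.35
tool_pos: [0.6408, -0.038, 0.2046]
orientation: [-0.0, 0.731, 0.682, 0.0]
wrist_force: [0.5, 1.0, -5.0]
width: 0.0169
grip_force: 88.0
```

Run:
```python
from h import *
s=get_state();print(s["t"],s["width"])
go([.640,-.038,.178],down(-4))
```

```text
22.35 0.016897596580870693
tool [ 0.6408 -0.038   0.2046] shift units [-0.    -0.004  0.133] turn units [-0. -0.  0.]
```

{"fn": "arm_command", "kwargs": {"moves": [0,0,0.07,0,0,0,0,0,0,0.07,0,0,0,0,0,0.05,0,0.08,0,0,0,0,0.05,0,0.08,0,0,0,0,0,0,0.02,0,0,0]}}

```text
t: 22.85
tool_pos: [0.6606, -0.0393, 0.1688]
orientation: [-0.102, 0.724, 0.676, -0.096]
wrist_force: [0.2, -0.0, -7.2]
width: 0.0167
grip_force: 89.9
```

{"fn": "arm_command", "kwargs": {"moves": [0.1,0,0,0,0,0,0,-0.2,0,0,0,0,0,0,0.2,0,0,0,0,0,0,-0.2,0,0,0,0,0,0,0.2,0,0,0,0,0,0,-0.2,0,0,0,0,0,0,0.1,0.1,0,0,0,0,0,0,-0.2,0,0,0,0,0,0,0.2,0,0,0,0,0,0,-0.1,0,0,0,0,0]}}

```text
t: 23.85
tool_pos: [0.6587, -0.0391, 0.1591]
orientation: [-0.104, 0.724, 0.674, -0.1]
wrist_force: [0.7, 2.4, -7.1]
width: 0.0169
grip_force: 90.4
```

{"fn": "arm_command", "kwargs": {"moves": [0.1,0.1,0,0,0,0,0,-0.2,-0.2,0,0,0,0,0,0.2,0.2,0,0,0,0,0,-0.2,-0.2,0,0,0,0,0,0.2,0,0,0,0,0,0,-0.2,0.2,0,0,0,0,0,0.2,-0.2,0,0,0,0,0,-0.1,0.1,0,0,0,0,0,0,0,0,0,0,0,0,0,0,0,0,0,0,0]}}

```text
t: 24.85
tool_pos: [0.6653, -0.0358, 0.1735]
orientation: [-0.098, 0.725, 0.676, -0.092]
wrist_force: [0.3, 0.2, -4.3]
width: 0.0166
grip_force: 91.5
```

Run:
```python
from h import *
s=get_state();print(s["t"],s["width"],s["wrist_force"],s["grip_force"])
go([.640,-.038,.178],down(-4))
S=cam("side");T=cam("top")
a=cv2.resize(S["frame"][100:270,200:370],(400,400),interpolation=cv2.INTER_CUBIC)
b=cv2.resize(T["frame"][120:230,220:330],(400,400),interpolation=cv2.INTER_CUBIC)
cv2.imwrite("pics/sift1.png",np.hstack([a,b])[:,:,::-1])
```

```text
24.85 0.016601476781300546 [ 0.26586965  0.18875611 -4.3427435 ] 91.4965546131134
tool [ 0.6653 -0.0358  0.1735] shift units [-0.02  -0.127  0.012] turn units [-0.18   0.    -0.001]
```

View pics/sift1.png

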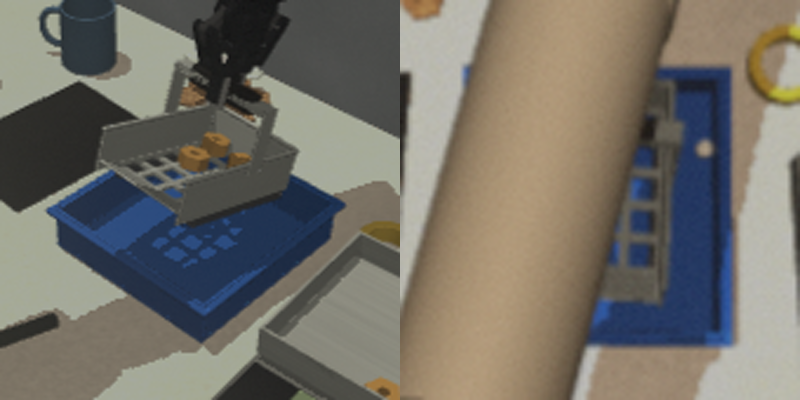

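One pellet is visible in the tub and the spacers are gathered at the rear wall. I'll shake more, with the basket level and rolled sideways.

{"fn": "arm_command", "kwargs": {"moves": [0,-0.04,0,-0.09,0,0,0,0,-0.04,0,-0.09,0,0,0,0.1,-0.04,0,-0.05,0,0,0,-0.2,0,0,0,0,0,0,0.2,0,0,0,0,0,0,-0.2,0,0,0,0,0,0,0.1,0,0,0,0.09,0,0,0,0,0,0,0.09,0,0,0,0.1,0,0,0.08,0,0,0,-0.1,0,0,0,0,0]}}

```text
t: 25.95
tool_pos: [0.6428, -0.0415, 0.1751]
orientation: [-0.104, 0.716, 0.67, 0.167]
wrist_force: [-1.5, -3.1, -5.8]
width: 0.0163
grip_force: 91.5
```

{"fn": "arm_command", "kwargs": {"moves": [0,0.1,0,0,-0.09,0,0,0,-0.1,0,0,-0.09,0,0,0,0,0,0,-0.09,0,0,0,0.1,0,0,-0.09,0,0,0,-0.1,0,0,-0.09,0,0,0,0.1,0,0,-0.08,0,0,0,-0.1,0,0,0.09,0,0,0,0.1,0,0,0.09,0,0,0,-0.1,0,0.05,0.09,0,0,0,0,0,0,0,0,0]}}

```text
t: 26.95
tool_pos: [0.6403, -0.0422, 0.1796]
orientation: [0.002, 0.737, 0.676, 0.0]
wrist_force: [-0.2, -2.8, -4.7]
width: 0.0164
grip_force: 91.7
```

Run:
```python
from h import *
s=get_state();print(s["t"],s["width"],s["wrist_force"])
go([.640,-.038,.172],down(-4))
```

```text
26.95 0.016420681825670847 [-0.19655637 -2.84920202 -4.7198734 ]
tool [ 0.6403 -0.0422  0.1796] shift units [ 0.021 -0.003  0.038] turn units [ 0.002  0.002 -0.011]
```

{"fn": "arm_command", "kwargs": {"moves": [0,0.08,0,0.09,0,0,0,0,0.08,0,0.09,0,0,0,0.1,0,0,0.09,0,0,0,-0.2,0,0,0,0,0,0,0.2,0.1,0,0,0,0,0,-0.2,-0.2,0,0,0,0,0,0.2,0.2,0,0,0,0,0,-0.1,-0.2,0,-0.09,0,0,0,0,-0.04,0,-0.09,0,0,0,0,0,0,-0.09,0,0,0]}}

```text
t: 27.95
tool_pos: [0.6671, -0.0273, 0.1773]
orientation: [-0.008, 0.734, 0.679, -0.018]
wrist_force: [1.8, -0.1, -0.1]
width: 0.0167
grip_force: 91.9
```

{"fn": "arm_command", "kwargs": {"moves": [0,0,0,-0.09,0,0,0,0.1,0,0,0,0,0,0,-0.2,0,0,0,0,0,0,0.2,0,0,0,0,0,0,-0.2,0,0,0,0,0,0,0.1,0,0,0.09,0,0,0,0,0,0,0,0,0,0,0,0,0,0,0,0,0]}}

```text
t: 28.75
tool_pos: [0.6674, -0.0259, 0.1819]
orientation: [-0.009, 0.734, 0.679, -0.014]
wrist_force: [-0.1, -0.3, -4.3]
width: 0.0168
grip_force: 91.8
```

Run:
```python
from h import *
s=get_state();print(s["t"],s["width"],s["wrist_force"])
go([.640,-.038,.172],down(-4))
S=cam("side"); show(S,"sift2.png",(190,90,370,250),(720,600))
```

```text
28.75 0.016772595135105657 [-0.0545095  -0.31685097 -4.32887414]
tool [ 0.6674 -0.0259  0.1819] shift units [-0.07  -0.13   0.054] turn units [-0.022  0.005 -0.005]
```

View pics/sift2.png

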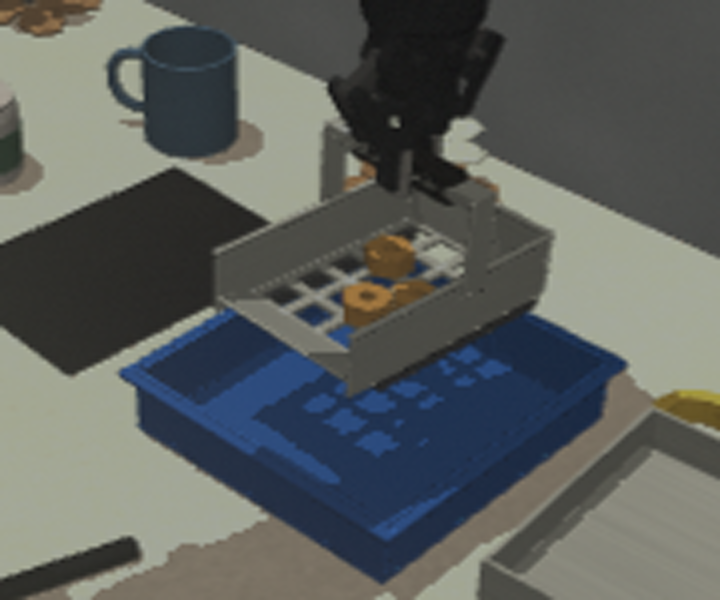

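{"fn": "arm_command", "kwargs": {"moves": [-0.07,-0.1,0.02,0,0,0,0,0.05,0,0,0,0.09,0,0,0.05,0.1,0,0,0.09,0,0,0,-0.2,0,0,0.08,0,0,0,0.2,0,0,0,0,0,0,-0.2,0,0,0,0,0,-0.05,0.1,0,0,-0.09,0,0,-0.1,0,0,0,-0.09,0,0,0,0.1,0,0,-0.09,0,0,0,-0.2,0,0,-0.09,0,0]}}

```text
t: 29.8
tool_pos: [0.6302, -0.0472, 0.1725]
orientation: [0.047, 0.73, 0.678, -0.07]
wrist_force: [-0.2, 4.4, -6.0]
width: 0.0167
grip_force: 91.8
```

{"fn": "arm_command", "kwargs": {"moves": [0,0.2,0,0,-0.09,0,0,0,-0.2,0,0,-0.08,0,0,0,0.2,0,0,0,0,0,0,-0.1,0,0,0.09,0,0,0.05,0,0,0,0.09,0,0,0,0,0,0,0.09,0,0,0.1,0.1,0,0.09,0,0,0,-0.2,0,0,0.09,0,0,0,0.2,0,0,0,0,0,0,-0.1,0,0,0,0,0,0]}}

```text
t: 30.8
tool_pos: [0.6654, -0.0374, 0.1673]
orientation: [-0.105, 0.726, 0.673, -0.099]
wrist_force: [0.7, 4.4, -5.3]
width: 0.0169
grip_force: 91.9
```

{"fn": "arm_command", "kwargs": {"moves": [0.1,0.1,0,0,0,0,0,-0.2,-0.2,0,0,0,0,0,0.2,0.2,0,0,0,0,0,-0.2,-0.2,0,0,0,0,0,0.1,0.1,0,-0.09,0,0,0,0,0,0,-0.09,0,0,0,0,0,0,0,0,0,0,0,0,0,0,0,0,0]}}

```text
t: 31.6
tool_pos: [0.6673, -0.037, 0.1698]
orientation: [-0.006, 0.734, 0.679, -0.009]
wrist_force: [-0.2, -0.1, -4.1]
width: 0.0167
grip_force: 91.9
```

Run:
```python
from h import *
s=get_state();print(s["t"],s["width"],s["wrist_force"])
go([.640,-.038,.172],down(-4))
S=cam("side"); show(S,"sift3.png",(190,90,370,250),(720,600))
```

```text
31.6 0.016691533827799622 [-0.24584055 -0.11352308 -4.12153752]
tool [ 0.6673 -0.037   0.1698] shift units [-0.016 -0.136 -0.008] turn units [-0.014  0.004 -0.006]
```

View pics/sift3.png

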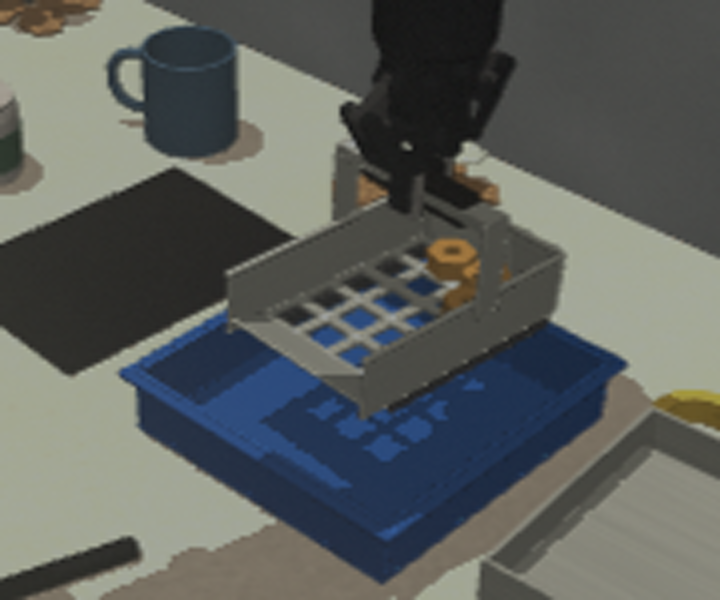

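{"fn": "arm_command", "kwargs": {"moves": [0.03,-0.05,-0.05,0,0,0,0,0.06,-0.05,-0.1,0,0,0,0,0.1,0,-0.05,0,0,0,0,0.1,0,0,0,0,0,0,0.1,0,0,0,0,0,0,0.1,0,0,0,0,0,0,0.1,0,0,0,0,0,0,0.1,0,0,0,0,0,0,0.1,0,0,0,0,0,0,0.1,0,0,0,0,0,0]}}

```text
t: 32.65
tool_pos: [0.6632, 0.1432, 0.2063]
orientation: [-0.006, 0.735, 0.678, -0.01]
wrist_force: [0.2, 0.0, -4.7]
width: 0.0163
grip_force: 91.9
```

{"fn": "arm_command", "kwargs": {"moves": [0.1,0,0,0,0,0,0,0.1,0,0,0,0,0,0,0.08,0,0,0,0,0,0,0.05,0,0,0,0,0,0,0.02,0,0,0,0,0,0,0,0,0,0,0,0,0,0,0,0,0,0,0,0]}}

```text
t: 33.35
tool_pos: [0.6688, 0.2099, 0.2058]
orientation: [-0.005, 0.735, 0.678, -0.011]
wrist_force: [-0.4, 0.2, -4.5]
width: 0.0169
grip_force: 91.9
```

Run:
```python
from h import *
s=get_state();print(s["t"],s["width"],s["wrist_force"],s["tool_pos"])
S=cam("side");T=cam("top")
a=cv2.resize(S["frame"][60:210,160:310],(400,400),interpolation=cv2.INTER_CUBIC)
b=cv2.resize(T["frame"][125:225,205:320][:, :],(400,400),interpolation=cv2.INTER_CUBIC)
cv2.imwrite("pics/tub1.png",np.hstack([a,b])[:,:,::-1])
show(T,"bk1.png",(140,110,260,200))
```

```text
33.35 0.016918389150065133 [-0.40119051  0.19402546 -4.52222181] [0.66875486 0.20991372 0.20577237]
```

View pics/tub1.png

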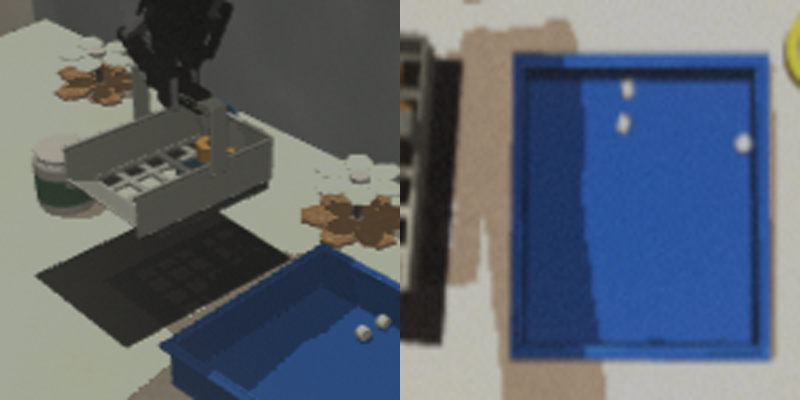

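Run:
```python
import cv2,numpy as np
t=cv2.imread("pics/top0.png")[205:335,255:355]; s=cv2.imread("pics/side0.png")[170:300,270:430]; k=cv2.imread("pics/bk1.png")
r=lambda x,w:cv2.resize(x,(w,300),interpolation=cv2.INTER_CUBIC)
im=np.vstack([np.hstack([r(t,300),r(s,400)]),np.hstack([r(k,400),np.zeros((300,300,3),np.uint8)])])
cv2.imwrite("pics/cmp.png",im)
```

```text
(no output)
```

View pics/cmp.png

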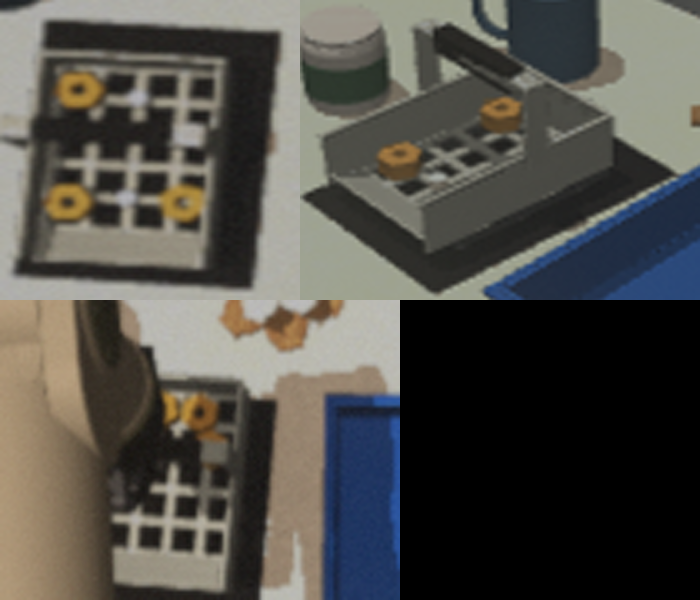

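Three pellets are in the tub. Before the sift two were visible and the bar could hide more. I'll do another shake with the mouth dipped mildly, so the spacers move forward and uncover the rear.

{"fn": "arm_command", "kwargs": {"moves": [-0.04,0,0,0,0,0,0,-0.08,0,0,0,0,0,0,-0.12,0,0,0,0,0,0,-0.14,0,0,0,0,0,0,-0.14,-0.03,0,0,0,0,0,-0.14,-0.05,0,0,0,0,0,-0.14,-0.05,0,0,0,0,0,-0.14,-0.05,0,0,0,0,0,-0.14,-0.05,0,0,0,0,0,-0.1,0,0,0,0,0,0]}}

```text
t: 34.45
tool_pos: [0.6019, -0.0249, 0.2092]
orientation: [-0.006, 0.736, 0.677, -0.01]
wrist_force: [-0.4, -0.0, -4.5]
width: 0.0165
grip_force: 91.9
```

{"fn": "arm_command", "kwargs": {"moves": [-0.05,0,0.05,0,0,0,0,-0.02,0,0.07,-0.03,0,0,0,0,0,0.02,-0.08,0,0,0,0,0,0,-0.08,0,0,0,0,0,0,-0.03,0,0,0,0.1,0,0,0,0,0,0,-0.2,0,0,0,0,0,0,0.2,0,0,0,0,0,0,-0.2,0,0,0,0,0,0,0.1,0,0,0,0,0,0]}}

```text
t: 35.45
tool_pos: [0.6009, -0.0427, 0.1804]
orientation: [0.116, 0.729, 0.668, 0.1]
wrist_force: [-1.1, -2.6, -3.6]
width: 0.0167
grip_force: 92.0
```

Run:
```python
from h import *
s=get_state();print(s["t"],s["width"],s["wrist_force"],s["tool_pos"])
go([.630,-.038,.18],down(-4))
S=cam("side"); show(S,"sift4.png",(190,90,370,250),(720,600))
```

```text
35.45 0.016723909690031125 [-1.13684501 -2.5883639  -3.63071769] [ 0.60087942 -0.04265591  0.18036743]
tool [ 0.6009 -0.0427  0.1804] shift units [0.036 0.136 0.045] turn units [ 0.205  0.009 -0.011]
```

View pics/sift4.png

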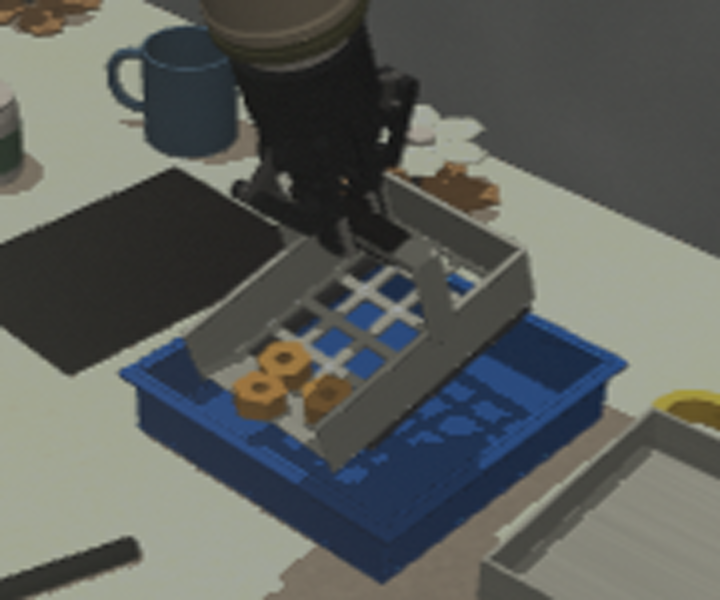

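The mesh is clear: blue shows through the holes, there are no white pellets, and three spacers lie on the ramp. I'll level with the mouth slightly up, shake once more, then carry to the pan.

{"fn": "arm_command", "kwargs": {"moves": [0,0.05,0,0.09,0,0,0,0,0.05,0,0.09,0,0,0,0,0.05,0,0.09,0,0,0,0,0.05,0,0.09,0,0,0,0.1,0.05,0,0,0,0,0,-0.2,0,0,0,0,0,0,0.2,0.1,0,0,0,0,0,-0.1,-0.2,0,0,0,0,0,0,0.2,0,0,0,0,0,0,-0.1,0,0,0,0,0]}}

```text
t: 36.5
tool_pos: [0.6495, -0.0396, 0.1678]
orientation: [-0.088, 0.73, 0.672, -0.09]
wrist_force: [-0.3, 2.6, -6.8]
width: 0.0165
grip_force: 91.9
```

{"fn": "arm_command", "kwargs": {"moves": [0.1,0,0,0,0,0,0,-0.2,0,0,0,0,0,0,0.2,0,0,0,0,0,0,-0.1,0,0,-0.05,0,0,0,0,0,-0.08,0,0,0,0,0,0,-0.12,0,0,0,0,0,0,-0.12,0,0,0,0,0,0,-0.12,0,0,0,0,0,0,-0.05,0,0,0,0,0,0,0,0,0,0,0]}}

```text
t: 37.5
tool_pos: [0.6676, -0.0386, 0.2805]
orientation: [-0.054, 0.732, 0.677, -0.055]
wrist_force: [0.1, -0.6, -4.6]
width: 0.0166
grip_force: 91.9
```

Run:
```python
from h import *
s=get_state();print(s["t"],s["width"],s["wrist_force"],s["tool_pos"])
go([.600,-.338,.28],down(3))
```

```text
37.5 0.016624416851449036 [ 0.08300654 -0.57377505 -4.64460303] [ 0.66755213 -0.03863598  0.28048761]
tool [ 0.6676 -0.0386  0.2805] shift units [-1.519 -0.215  0.047] turn units [-0.103 -0.002 -0.087]
```

{"fn": "arm_command", "kwargs": {"moves": [-0.04,0,0,0,0,0,0,-0.08,0,0,0,0,0,0,-0.12,-0.01,0,0,0,0,0,-0.13,-0.01,0,0,0,0,0,-0.13,-0.01,0,0,0,0,0,-0.13,-0.01,0,0,0,0,0,-0.13,-0.01,0,0,0,0,0,-0.13,-0.01,0,0,0,0,0,-0.13,-0.01,0,0,0,0,0,-0.13,-0.01,0,0,0,0,0]}}

```text
t: 38.5
tool_pos: [0.6312, -0.2692, 0.2823]
orientation: [-0.056, 0.733, 0.675, -0.057]
wrist_force: [0.3, -0.6, -4.2]
width: 0.0167
grip_force: 91.9
```

{"fn": "arm_command", "kwargs": {"moves": [-0.13,-0.01,0,0,0,-0.02,0,-0.13,-0.01,0,0,0,-0.02,0,-0.1,0,0,0,0,-0.02,0,-0.06,0,0,0,0,-0.02,0,-0.03,0,0,0,0,0,0,0,0,0,0,0,0,0,0,0,0,0,0,0,0]}}

```text
t: 39.2
tool_pos: [0.6253, -0.356, 0.2838]
orientation: [-0.059, 0.691, 0.719, -0.053]
wrist_force: [-0.3, -0.1, -4.6]
width: 0.0167
grip_force: 91.9
```

Run:
```python
from h import *
s=get_state();print(s["t"],s["width"],s["wrist_force"])
go([.620,-.338,.25],down(3))
T=cam("top");S=cam("side")
print([c.round() for a,c,m in blobs(T,(0,0,140),(180,60,255),4) if 235<c[0]<312 and 140<c[1]<215])
print([ (a,c.round()) for a,c,m in blobs(S,(10,110,90),(24,255,255),12) if 250<c[0]<450])
b=cv2.resize(T["frame"][125:225,205:320],(400,400),interpolation=cv2.INTER_CUBIC)
a=cv2.resize(S["frame"][100:320,270:490],(400,400),interpolation=cv2.INTER_CUBIC)
cv2.imwrite("pics/pour0.png",np.hstack([a,b])[:,:,::-1])
```

```text
39.2 0.01665233475852288 [-0.25225369 -0.07601364 -4.59502588]
tool [ 0.6253 -0.356   0.2838] shift units [0.089 0.004 0.171] turn units [-0.105 -0.009 -0.009]
[array([270., 147.]), array([269., 156.]), array([303., 161.])]
[(np.int32(133), array([282., 142.])), (np.int32(14), array([312., 141.])), (np.int32(23), array([304., 149.])), (np.int32(359), array([414., 194.])), (np.int32(12), array([421., 210.])), (np.int32(107), array([434., 226.])), (np.int32(85), array([364., 265.])), (np.int32(165), array([391., 267.]))]
```

View pics/pour0.png

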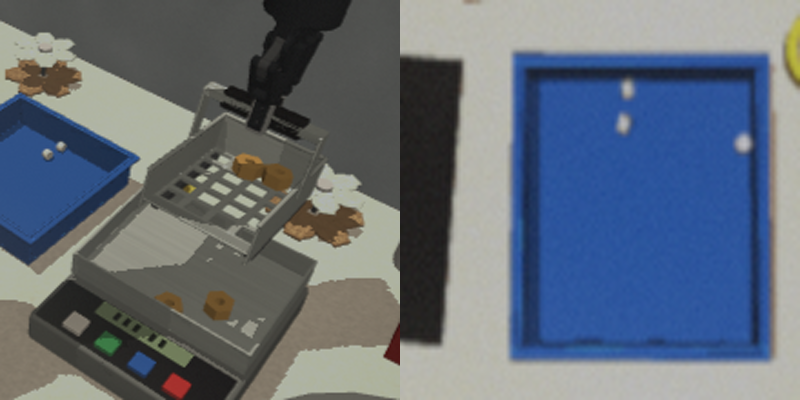

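{"fn": "arm_command", "kwargs": {"moves": [0.045,0,0.1,0,0,0,0,0.044,0,0.1,0,0,0,0,0,0,0.05,-0.05,0,0,0,0,0,0,-0.08,0,0,0,0,0,0,-0.08,0,0,0,0,0,0,-0.08,0,0,0,0,0,0,-0.08,0,0,0,0,0,0,0,0,0,0,0,0,0,0,0,0,0]}}

```text
t: 40.2
tool_pos: [0.6161, -0.3373, 0.2355]
orientation: [0.132, 0.68, 0.706, 0.146]
wrist_force: [0.5, -0.1, -5.1]
width: 0.0163
grip_force: 92.0
```

Run:
```python
from h import *
s=get_state();print(s["t"],s["wrist_force"],s["q"].round(2))
go([.620,-.338,.235],down(3))
```

```text
40.2 [ 0.47386017 -0.06386929 -5.11173413] [ 0.02  0.38  0.74  1.53 -0.6   1.08  0.94]
tool [ 0.6161 -0.3373  0.2355] shift units [-0.004  0.017  0.01 ] turn units [ 0.264 -0.007 -0.01 ]
```

{"fn": "arm_command", "kwargs": {"moves": [0,0,0,-0.08,0,0,0,0,0,0,-0.08,0,0,0,0,0,0,-0.08,0,0,0,0,0,0,-0.08,0,0,0,0,0,0,-0.06,0,0,0,0,0,0,0,0,0,0,0,0,0,0,0,0,0,0,0,0,0,0,0,0]}}

```text
t: 41.0
tool_pos: [0.6188, -0.3374, 0.2362]
orientation: [0.315, 0.616, 0.64, 0.336]
wrist_force: [-0.0, 0.0, -4.4]
width: 0.0162
grip_force: 92.3
```

Run:
```python
from h import *
s=get_state();print(s["t"],s["wrist_force"],s["q"].round(2))
go([.620,-.338,.235],down(3))
S=cam("side");show(S,"pour1.png",(280,100,480,320),(545,600))
```

```text
41.0 [-0.01174909  0.03052638 -4.35386407] [ 0.27  0.22  0.55  1.97 -1.39  0.77  1.8 ]
tool [ 0.6188 -0.3374  0.2362] shift units [-0.003 -0.001  0.008] turn units [ 0.638 -0.004 -0.009]
```

View pics/pour1.png

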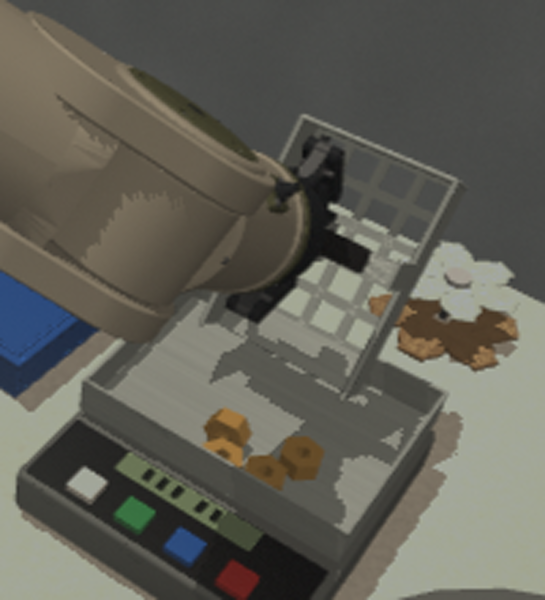

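{"fn": "arm_command", "kwargs": {"moves": [0.06,0,0,0,0,0,0,-0.12,0,0,0,0,0,0,0.12,0,0,0,0,0,0,-0.12,0,0,0,0,0,0,0.06,0,0,0,0,0,0,0,0,0,0,0,0,0,0,0,0,0.08,0,0,0,0,0,0,0.08,0,0,0,0,0,0,0.08,0,0,0,0,0,0,0.08,0,0,0]}}

```text
t: 42.05
tool_pos: [0.6173, -0.3361, 0.2362]
orientation: [0.167, 0.671, 0.699, 0.184]
wrist_force: [0.9, -0.6, -3.8]
width: 0.0168
grip_force: 92.1
```

{"fn": "arm_command", "kwargs": {"moves": [0,0,0,0.08,0,0,0,0,0,-0.1,0.08,0,0,0,0,0,-0.15,0.08,0,0,0,0,0,-0.15,0.08,0,0,0,0.1,0,-0.1,0,0,0,0,0.2,0,0,0,0,0,0,0.2,0,0,0,0,0,0,0.2,0,0,0,0,0,0,0.2,0,0,0,0,0,0,0.2,0,0,0,0,0,0]}}

```text
t: 43.05
tool_pos: [0.5875, -0.116, 0.3357]
orientation: [0.003, 0.691, 0.723, 0.015]
wrist_force: [1.4, 0.5, -3.6]
width: 0.0168
grip_force: 92.0
```

Run:
```python
from h import *
s=get_state();print(s["t"],s["wrist_force"],s["q"].round(2))
go([.648,.2285,.20],down(-4))
S=cam("side");T=cam("top")
a=cv2.resize(S["frame"][130:340,200:450],(450,378),interpolation=cv2.INTER_CUBIC)
b=cv2.resize(T["frame"][145:250,325:425],(340,378),interpolation=cv2.INTER_CUBIC)
cv2.imwrite("pics/pan2.png",np.hstack([a,b])[:,:,::-1])
```

```text
43.05 [ 1.43649318  0.53940865 -3.57632337] [-0.37  0.33  0.72  1.3  -0.24  1.57  0.37]
tool [ 0.5875 -0.116   0.3357] shift units [1.696 0.363 0.716] turn units [ 0.017 -0.012  0.077]
```

View pics/pan2.png

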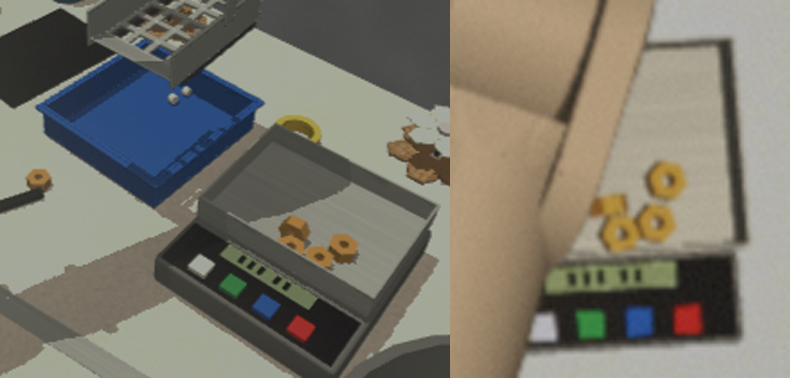

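Four spacers are in the pan (three basket-side views agree), and one now lies on the bench at about side pixel (222,229), near the marker. I'll measure it and check whether the marker moved.

Run:
```python
from h import *
S=cam("side");T=cam("top")
for nm,f in (("S",S),("T",T)):
  for a,c,m in blobs(f,(10,110,90),(24,255,255),12):
    z=.010 if nm=="S" else .016
    p=ray(f,c,z)
    if p[0]<.7 and -.6<p[1]<.4: print(nm,"gold",a,c.round(1),p.round(3),"pan:",ray(f,c,z+.065).round(3))
  print([c.round(1) for a,c,m in blobs(f,(0,150,90),(6,255,255),15) if a<60], [c.round(1) for a,c,m in blobs(f,(0,0,0),(180,255,50),100) if 170<c[0]<280 and c[1]>200])
```

```text
S gold 106 [220.7 228.8] [0.441 0.003 0.01 ] pan: [ 0.4   -0.046  0.075]
S gold 193 [363.6 259.3] [ 0.604 -0.313  0.01 ] pan: [ 0.549 -0.336  0.075]
S gold 171 [390.7 266.9] [ 0.628 -0.372  0.01 ] pan: [ 0.571 -0.39   0.075]
S gold 119 [377.7 271.8] [ 0.595 -0.357  0.01 ] pan: [ 0.54  -0.377  0.075]
[array([113.1,  59.9]), array([127.9,  90.1]), array([181.1, 249.1])] [array([209.8, 241.5])]
T gold 82 [388.1 194.6] [ 0.574 -0.411  0.016] pan: [ 0.568 -0.389  0.081]
T gold 210 [378.3 206.7] [ 0.535 -0.378  0.016] pan: [ 0.531 -0.358  0.081]
T gold 56 [262.2 236.7] [ 0.438 -0.003  0.016] pan: [ 0.44  -0.003  0.081]
[array([504.9, 116.8]), array([468. , 118.5]), array([472.7, 124.9]), array([ 25. , 158.6]), array([470.6, 239.5]), array([256.2, 271.2])] [array([249.1, 368.4])]
```

{"fn": "arm_command", "kwargs": {"moves": [0.1,0.02,0,0.017,-0.012,0.077,0,0.2,0.05,0,0,0,0,0,0.2,0.05,0,0,0,0,0,0.2,0.05,0,0,0,0,0,0.2,0.05,0,0,0,0,0,0.2,0.05,0,0,0,0,0,0.2,0.05,0.1,0,0,0,0,0.2,0.05,0.2,0,0,0,0,0.1,0.05,0.2,0,0,0,0,0,0,0.15,0,0,0,0]}}

```text
t: 44.25
tool_pos: [0.6898, 0.1937, 0.2062]
orientation: [-0.001, 0.73, 0.683, -0.002]
wrist_force: [0.0, 0.2, -5.0]
width: 0.0167
grip_force: 91.9
```

{"fn": "arm_command", "kwargs": {"moves": [0,0,0,0,0,0,0,0,0,0,0,0,0,0,0,0,0,0,0,0,0]}}

```text
t: 44.55
tool_pos: [0.6914, 0.188, 0.2136]
orientation: [0.001, 0.732, 0.681, 0.001]
wrist_force: [0.6, -1.1, -3.2]
width: 0.0167
grip_force: 91.9
```

Run:
```python
from h import *
s=get_state();print(s["t"],s["wrist_force"],s["width"])
go([.648,.2285,.106],down(-4.3))
S=cam("side");T=cam("top")
f=T
m=cv2.inRange(f["hsv"],(0,0,0),(180,255,60)); n,l,st,c=cv2.connectedComponentsWithStats(m)
for i in range(1,n):
    if st[i,4]>15 and 235<c[i][0]<290 and 215<c[i][1]<285: print(st[i],c[i],ray(f,c[i],.012),rect(f,(l==i).astype(np.uint8),.012))
for a,c,mm in blobs(f,(0,150,90),(8,255,255),8):
    if 235<c[0]<290 and 215<c[1]<285: print("red",a,c,ray(f,c,.012))
for nm,f in(("S",S),("T",T)):
  for a,c,mm in blobs(f,(10,110,90),(24,255,255),12):
    p=ray(f,c,.010 if nm=="S" else .016)
    if .38<p[0]<.5 and -.1<p[1]<.2: print(nm,"gold",a,c.round(1),p.round(4))
```

```text
44.55 [ 0.64080311 -1.13402687 -3.2442435 ] 0.016733050575187376
tool [0.6914 0.188  0.2136] shift units [ 0.186 -0.233  0.537] turn units [0.002 0.    0.001]
[257 241  12  27  87] [262.70114943 254.31034483] [ 0.38160423 -0.00392974  0.012     ] ((382.33251953125, -4.294197082519531), (9.714643478393555, 90.40689086914062), 68.65138244628906)
red 23 [256.13043478 271.39130435] [0.32720238 0.01731842 0.012     ]
S gold 93 [220.8 228.4] [0.4421 0.0039 0.01  ]
T gold 67 [262.  236.7] [ 0.4384 -0.0018  0.016 ]
```

{"fn": "arm_command", "kwargs": {"moves": [0.093,-0.117,0,0,0,0,0,0.093,-0.116,0,0,0,0,0,0,0,0.15,0,0,0,0,0,0,0.15,0,0,0,0,0,0,0.1,0,0,0,0,0,0,0.05,0,0,0,0,0,0,0,0,0,0,0,0,0,0,0,0,0,0]}}

```text
t: 45.45
tool_pos: [0.6469, 0.2298, 0.122]
orientation: [0.0, 0.732, 0.681, 0.0]
wrist_force: [0.8, 0.3, -3.6]
width: 0.0163
grip_force: 91.9
```

Run:
```python
from h import *
s=get_state();print(s["t"],s["wrist_force"],s["width"])
go([.648,.2285,.105],down(-4.3))
```

```text
45.45 [ 0.76752339  0.29962141 -3.62934094] 0.016304142485266102
tool [0.6469 0.2298 0.122 ] shift units [-0.006  0.006  0.085] turn units [0.001 0.    0.002]
```

{"fn": "arm_command", "kwargs": {"moves": [-0.006,0.006,0.04,0,0,0,0,0,0,0.02,0,0,0,0,0,0,0.015,0,0,0,0,0,0,0.005,0,0,0,0,0,0,0,0,0,0,0]}}

```text
t: 45.95
tool_pos: [0.6471, 0.2284, 0.1054]
orientation: [-0.0, 0.732, 0.681, -0.001]
wrist_force: [-5.1, -1.1, 5.8]
width: 0.0164
grip_force: 93.1
```

{"fn": "arm_command", "kwargs": {"moves": [0,0,0,0,0,0,0.6,0,0,0,0,0,0,0.6,0,0,0,0,0,0,0.6,0,0,-0.1,0,0,0,0.6,0,0,-0.2,0,0,0,0.6,0,0,-0.2,0,0,0,0.6,0,0,-0.2,0,0,0,0.6,-0.15,-0.12,0,0,0,0,0.6,-0.2,-0.16,0,0,0,0,0.6,-0.2,-0.16,0,0,0,0,0.6]}}

```text
t: 46.95
tool_pos: [0.5526, 0.126, 0.2444]
orientation: [0.0, 0.731, 0.682, -0.001]
wrist_force: [0.2, -1.3, 0.9]
width: 0.0514
grip_force: 0.0
```

{"fn": "arm_command", "kwargs": {"moves": [-0.2,-0.16,0,0,0,0,0.6,-0.2,-0.16,0,0,0,0,0.6,-0.2,-0.16,0,0,0,0,0.6,0,0,0.1,0,0,0.09,0.6,0,0,0.2,0,0,0.09,0.6,0,0,0.2,0,0,0.09,0.6,0,0,0,0,0,0.087,0.6,0,0,0,0,0,0,0.6,0,0,0,0,0,0,0.6]}}

```text
t: 47.85
tool_pos: [0.452, 0.0167, 0.1454]
orientation: [0.0, 0.885, 0.465, -0.0]
wrist_force: [-0.8, 0.5, -0.5]
width: 0.051
grip_force: 0.0
```

Run:
```python
from h import *
s=get_state();print(s["t"],s["wrist_force"],s["width"])
go([.440,.001,.009],down(-35))
S=cam("side");T=cam("top")
for nm,f in(("S",S),("T",T)):
  for a,c,mm in blobs(f,(10,110,90),(24,255,255),12):
    p=ray(f,c,.010 if nm=="S" else .016)
    if .3<p[0]<.5 and -.15<p[1]<.25: print(nm,"gold",a,c.round(1),p.round(4))
b=cv2.resize(T["frame"][110:290,150:290],(390,500),interpolation=cv2.INTER_CUBIC)
a=cv2.resize(S["frame"][80:260,150:290],(390,500),interpolation=cv2.INTER_CUBIC)
cv2.imwrite("pics/bk2.png",np.hstack([a,b])[:,:,::-1])
```

```text
47.85 [-0.75907929  0.50060792 -0.54097212] 0.051030656434289355
tool [0.452  0.0167 0.1454] shift units [-0.098 -0.005  0.682] turn units [0.    0.    0.005]
S gold 93 [220.5 228.7] [0.4411 0.0037 0.01  ]
```

View pics/bk2.png

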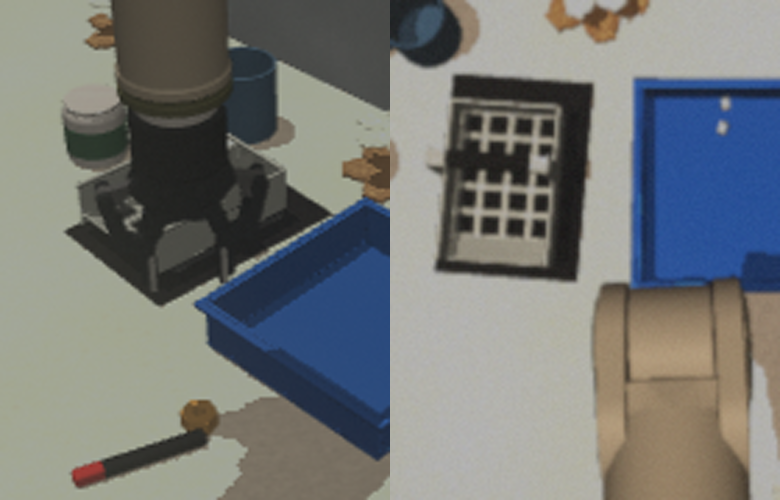

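Basket is upright and empty on its mat. The last spacer lies just beside the marker's black end. I'll descend on it now.

{"fn": "arm_command", "kwargs": {"moves": [-0.098,-0.005,0,0,0,0,0.6,0,0,0.2,0,0,0,0.6,0,0,0.2,0,0,0,0.6,0,0,0.15,0,0,0,0.6,0,0,0,0,0,0,0.6,0,0,0,0,0,0,0.6]}}

```text
t: 48.55
tool_pos: [0.4397, 0.0008, 0.0356]
orientation: [0.0, 0.886, 0.464, -0.001]
wrist_force: [-0.0, -0.8, 0.6]
width: 0.0515
grip_force: 0.0
```

Run:
```python
from h import *
s=get_state();print(s["t"],s["wrist_force"],s["width"])
go([.440,.001,.009],down(-35))
```

```text
48.55 [-0.03254977 -0.80356779  0.60806434] 0.05149266137345634
tool [0.4397 0.0008 0.0356] shift units [0.002 0.001 0.133] turn units [-0.     0.001  0.003]
```

{"fn": "arm_command", "kwargs": {"moves": [0,0,0.07,0,0,0,0.6,0,0,0.06,0,0,0,0.6,0,0,0,0,0,0,0.6,0,0,0,0,0,0,0.6,0,0,0,0,0,0,0,0,0,0,0,0,0,0,0,0,0,0,0,0,0,0,0,0,0,0,0,0], "squeeze": 40}}

```text
t: 49.35
tool_pos: [0.4399, 0.0012, 0.0098]
orientation: [0.0, 0.886, 0.464, -0.0]
wrist_force: [-1.9, -0.0, 9.9]
width: 0.0301
grip_force: 38.7
```

{"fn": "arm_command", "kwargs": {"moves": [0,0,-0.15,0,0,0,0,0,0,-0.2,0,0,0,0,0,0,-0.2,0,0,0,0,0,0,-0.2,0,0,0,0,-0.083,0.188,-0.05,0,0,0,0,-0.083,0.188,0,0,0,0,0,-0.083,0.188,0,0,0,0,0,-0.083,0.188,0,0,0,0,0,-0.083,0.188,0,0,0,0,0,-0.083,0.188,0,0,0,0,0]}}

```text
t: 50.35
tool_pos: [0.5688, -0.2103, 0.1688]
orientation: [0.0, 0.886, 0.464, -0.001]
wrist_force: [0.4, 1.0, 0.3]
width: 0.0302
grip_force: 39.6
```

{"fn": "arm_command", "kwargs": {"moves": [-0.083,0.188,0,0,0,0,0,-0.083,0.188,0,0,0,0,0,0,0,0,0,0,0,0,0,0,0,0,0,0,0]}}

```text
t: 50.75
tool_pos: [0.6103, -0.2808, 0.1684]
orientation: [0.0, 0.887, 0.463, -0.002]
wrist_force: [0.3, 0.4, 0.2]
width: 0.0303
grip_force: 39.7
```

Run:
```python
from h import *
s=get_state();print(s["t"],s["wrist_force"],s["width"])
go([.610,-.280,.080],down(-35))
```

```text
50.75 [0.32897453 0.4238049  0.15656659] 0.030266337984080693
tool [ 0.6103 -0.2808  0.1684] shift units [ 0.004 -0.003  0.442] turn units [-0.001  0.002  0.001]
```

{"fn": "arm_command", "kwargs": {"moves": [0,0,0.2,0,0,0,0,0,0,0.17,0,0,0,0,0,0,0.05,0,0,0,0,0,0,0,0,0,0,0,0,0,0,0,0,0,0,0,0,0,0,0,0,0.6,0,0,0,0,0,0,0.6,0,0,0,0,0,0,0.6,0,0,-0.15,0,0,0,0.6,0,0,-0.2,0,0,0,0.6]}}

```text
t: 51.75
tool_pos: [0.6097, -0.2785, 0.1537]
orientation: [-0.001, 0.886, 0.464, -0.002]
wrist_force: [1.6, 0.8, 0.5]
width: 0.0514
grip_force: 0.0
```

{"fn": "arm_command", "kwargs": {"moves": [0,0,-0.2,0,0,0,0,-0.16,-0.14,0,0,0,0,0,-0.16,-0.14,0,0,0,0,0,-0.16,-0.14,0,0,0,0,0,-0.16,-0.135,0,0,0,0,0,0,0,0,0,0,0,0,0,0,0,0,0,0,0]}}

```text
t: 52.45
tool_pos: [0.4463, -0.3217, 0.1959]
orientation: [0.0, 0.886, 0.463, 0.0]
wrist_force: [0.7, -0.1, 0.0]
width: -0.0
grip_force: 0.0
```

Run:
```python
from h import *
s=get_state();print(s["t"],s["wrist_force"],s["width"])
go([.4453,-.323,.066],down(-35))
S=cam("side");T=cam("top")
for nm,f in(("S",S),("T",T)):
  for a,c,mm in blobs(f,(10,110,90),(24,255,255),12):
    z=.010 if nm=="S" else .016
    p=ray(f,c,z);q=ray(f,c,z+.065)
    if p[0]<.7 and -.55<p[1]<.35: print(nm,"gold",a,c.round(1),"bench",p.round(3),"pan",q.round(3))
  for nn,lo,hi in(("green",(45,100,50),(85,255,255)),("blue",(100,120,60),(125,255,255))):
    print(nm,nn,[(a,ray(f,c,.062)[:2].round(4)) for a,c,m in blobs(f,lo,hi,20) if ray(f,c,.062)[1]<-.25])
  print([c.round(1) for a,c,m in blobs(f,(0,0,150),(180,60,255),4) if nm=="T" and 240<c[0]<308 and 142<c[1]<212])
```

```text
52.45 [ 0.66474716 -0.06679616  0.01213189] -4.7063483191165254e-05
tool [ 0.4463 -0.3217  0.1959] shift units [-0.008 -0.001  0.65 ] turn units [ 0.001 -0.     0.001]
S gold 124 [358.6 231.9] bench [ 0.672 -0.255  0.01 ] pan [ 0.611 -0.283  0.075]
S gold 226 [363.2 259.2] bench [ 0.604 -0.313  0.01 ] pan [ 0.548 -0.336  0.075]
S gold 297 [385.3 269. ] bench [ 0.614 -0.366  0.01 ] pan [ 0.558 -0.384  0.075]
S green [(np.int32(115), array([ 0.4446, -0.3226]))]
S blue [(np.int32(128), array([ 0.4461, -0.3669]))]
[]
T gold 76 [352.7 181.2] bench [ 0.618 -0.298  0.016] pan [ 0.61  -0.282  0.081]
T gold 82 [388.1 194.6] bench [ 0.574 -0.411  0.016] pan [ 0.568 -0.389  0.081]
T gold 230 [377.7 206.4] bench [ 0.536 -0.376  0.016] pan [ 0.532 -0.356  0.081]
T green [(np.int32(64), array([ 0.4464, -0.3233]))]
T blue []
[array([270. , 146.7]), array([268.8, 155.2]), array([303. , 160.5])]
```

All five spacers are in the pan: two single blobs plus a three-spacer blob, with no gold on the bench or in the basket. Now green.

{"fn": "arm_command", "kwargs": {"moves": [-0.007,0,0.2,0,0,0,0,0,0,0.2,0,0,0,0,0,0,0.15,0,0,0,0,0,0,0.05,0,0,0,0,0,0,0,0,0,0,0,0,0,0,0,0,0,0]}}

```text
t: 53.15
tool_pos: [0.4468, -0.3231, 0.0763]
orientation: [0.001, 0.886, 0.464, -0.001]
wrist_force: [0.2, -0.1, 0.7]
width: 0.0001
grip_force: 0.0
```

{"fn": "arm_command", "kwargs": {"moves": [0,0,0.05,0,0,0,0,0,0,0.025,0,0,0,0,0,0,0.015,0,0,0,0,0,0,0.005,0,0,0,0,0,0,0,0,0,0,0]}}

```text
t: 53.65
tool_pos: [0.4464, -0.3227, 0.0571]
orientation: [0.001, 0.886, 0.464, -0.0]
wrist_force: [-0.0, 1.6, 8.1]
width: 0.0005
grip_force: 4.1
```

{"fn": "arm_command", "kwargs": {"moves": [0,0,-0.1,0,0,0,0,0,0,-0.15,0,0,0,0,0,0,0,0,0,0,0,-0.09,0.065,0,0,0,0,0,-0.089,0.064,0,0,0,0,0,0,0,0,0,0,0,0,0,0,0.1,0,0,0,0,0,0,0.05,0,0,0,0,0,0,0,0,0,0,0,0,0,0,0,0,0,0]}}

```text
t: 54.65
tool_pos: [0.4465, -0.3661, 0.0761]
orientation: [-0.0, 0.886, 0.464, -0.001]
wrist_force: [0.9, -0.1, -0.7]
width: 0.0005
grip_force: 0.0
```

{"fn": "arm_command", "kwargs": {"moves": [0,0,0.05,0,0,0,0,0,0,0.025,0,0,0,0,0,0,0.015,0,0,0,0,0,0,0.006,0,0,0,0,0,0,0,0,0,0,0]}}

```text
t: 55.15
tool_pos: [0.4468, -0.3664, 0.0573]
orientation: [0.0, 0.886, 0.464, -0.001]
wrist_force: [-0.2, 1.5, 3.9]
width: 0.0
grip_force: 1.9
```

{"fn": "arm_command", "kwargs": {"moves": [0,0,-0.1,0,0,0,0,0,0,-0.2,0,0,0,0,0,0,-0.2,0,0,0,0,0,0,-0.1,0,0,0,0,0,0,0,0,0,0,0,0,0,0,0,0,0,0]}}

```text
t: 55.75
tool_pos: [0.4467, -0.3664, 0.1768]
orientation: [0.0, 0.886, 0.464, -0.001]
wrist_force: [0.2, 0.6, -0.5]
width: -0.0
grip_force: 0.0
```

Run:
```python
from h import *
S=cam("side");T=cam("top")
for nm,f in(("S",S),("T",T)):
  print(nm,[(int(a),c.round(1).tolist()) for a,c,m in blobs(f,(10,110,90),(24,255,255),12) if -.55<ray(f,c,.01)[1]<.35 and ray(f,c,.01)[0]<.7])
  print([c.round(1) for a,c,m in blobs(f,(0,150,90),(6,255,255),15)])
```

```text
S [(94, [366.7, 261.9]), (298, [385.4, 269.0])]
[array([113.1,  59.9]), array([128.2,  90.4]), array([180.8, 249.1]), array([502. , 265.2]), array([367. , 311.9])]
T [(75, [352.8, 181.3]), (82, [388.1, 194.6]), (227, [377.6, 206.4])]
[array([504.9, 116.8]), array([449.5, 120.5]), array([464.8, 141.1]), array([472.7, 124.9]), array([484.5, 125.1]), array([ 25.1, 158.6]), array([256. , 271.3])]
```

```bash
python3 -c "
from bench import *
print(job_done())"
```

```text
the job is handed in; nothing more can be done
None
```

I handed the job in at about 56 s: tared, sifted (3 pellets in the tub), all 5 spacers in the pan, basket empty on its mat, then green and blue pressed. One basket spacer missed the pan and landed on the bench, so I put it in by hand before pressing green; it seems to have nudged the marker 2–3 mm, and the blue press read 3.9 N (about 4.7 mm down), lighter than the others but past the 3.5 mm threshold.

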